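Return a reagent bottle to its gap in the row under the reagent shelf

TASK

One of the amber bottles in the crate is the same as the three standing under the low glass shelf, and belongs in the gap between two of them. Lift it out of the crate, stand it on the bench in front of the shelf and let go of it; then, since the shelf leaves no room to hold it from above, push it in along the bench into the gap, gently, until it touches the rail at the back. Leave it standing there and leave the other bottles and glassware standing where they are.

Things in the scene. Friction and masses are not known exactly. Their poses are not given: they have to be found in the camera images.
- bottle_mid (a point): the bottle to put away, upright in one of the crate's cells: amber glass, diameter 62 mm up to 78 mm height, shoulder to a 36 mm neck at 94 mm, black cap of diameter 40 mm from 101 to 128 mm (top); 0.3 to 0.54 kg. Point on its axis, half-way up (64 mm above its underside); z along the axis. It slides when pushed low (under 35 mm), may tip when pushed high
- row1_mid (a point): bottle of the same shape and size standing under the shelf against the back rail: the gap's neighbour on the -y side of the shelf. Loose. Point on its axis, half-way up (64 mm)
- row2_mid (a point): same kind of bottle, the gap's neighbour on the +y side; its axis is 138 to 142 mm from row1's, so that a bottle half-way between has about 8 mm free on either side. Loose. Point on its axis, half-way up (64 mm)
- row3_mid (a point): same kind of bottle, the next one in the row on the +y side of row2. Loose. Point on its axis, half-way up (64 mm)
- rack: fixed reagent shelf. Origin on the bench; x to its back (away from robot), y along it. Glass board x -60 to 60, y -175 to 175 mm, underside 180 mm above the bench, brackets 12 mm lower at y = +-160. Posts 20 mm thick, 300 tall at x 52, y +-160. Rail along the back, 30 mm high, front face at x = 31 mm: a bottle touching it has its axis at x = 0. Two small bottles on the board reach 275 mm
- crate: grey plastic bottle crate, fixed: 156 mm square, walls 75 mm high and 4 mm thick, four 72 mm square cells with their centres 38 mm from the middle in x and y, floor 8 mm thick. It stands on the robot's left or right. Origin: on the bench under its centre; x and y along its walls
- slim1_mid (a point): slimmer amber bottle in the crate, diameter 44 mm, 118 mm tall, black cap of diameter 30 mm. Stays. Point on its axis half-way up (59 mm)
- slim2_mid (a point): second slimmer amber bottle in the crate, the same as slim1. Stays. Point on its axis half-way up (59 mm)
- jar_mid (a point): squat amber jar in the crate, diameter 64 mm, 85 mm tall, wide black lid of diameter 62 mm. Stays. Point on its axis half-way up (42.5 mm)
- flask_mid (a point): loose stoppered conical flask, foot diameter 76 mm, 126 mm tall, standing on a white tile (150 mm square, 8 mm thick) on the side of the robot away from the crate. Stays. Point on its axis half-way up (63 mm)
- beaker_mid (a point): loose glass beaker, diameter 58 mm, 75 mm tall, on the same tile. Stays. Point on its axis half-way up (37.5 mm)

How it is judged:
On the way, in this order (a step that is already met when the one before it is completed fails the run):
1. the bottle stands on the bench in front of the shelf, upright and let go (height (world z) of bottle_mid below 0.0665 m and angle between bottle_mid's own z axis and vertical below 0.1 rad and contact force between the fingers and bottle below 0.1 N and x of bottle_mid in the frame of rack between -0.3 and -0.07 m and linear speed of bottle below 0.02 m/s), for 0.2 s.
2. the bottle goes in under the shelf standing on the bench (height (world z) of bottle_mid below 0.0665 m and angle between bottle_mid's own z axis and vertical below 0.2 rad and x of bottle_mid in the frame of rack between -0.05 and -0.006 m).
At the end, for the whole second after the job is handed in: The bottle stands upright and at rest on the bench in the gap, its axis within 85 mm of both neighbours' axes, touching the back rail or within 3 mm of it; the row bottles have moved less than 10 mm, the other bottles, jar, flask and beaker less than 20 mm (height (world z) of bottle_mid below 0.0665 m and angle between bottle_mid's own z axis and vertical below 0.1 rad and x of bottle_mid in the frame of rack between -0.003 and 0.004 m and horizontal distance between bottle_mid and row1_mid below 0.085 m and horizontal distance between bottle_mid and row2_mid below 0.085 m and linear speed of bottle below 0.01 m/s and distance of each of row1_mid, row2_mid, row3_mid from where it was at the start of the episode below 0.01 m and distance of each of slim1_mid, slim2_mid, jar_mid, flask_mid, beaker_mid from where it was at the start of the episode below 0.02 m).
It fails at once if a bottle, jar, flask or beaker is tipped over (more than 0.5 rad) (angle between any of bottle_mid, row1_mid, row2_mid, row3_mid, slim1_mid, slim2_mid, jar_mid, flask_mid, beaker_mid's own z axis and vertical above 0.5 rad).
It fails at once if the bottle is rammed against the shelf or its rail (more than 40 N) (contact force between bottle and rack above 40 N).
It also fails if it takes over 64 s, if anything falls off the work surface, if the arm or the gripper's body presses on something with over 40 N, if the wrist force passes 120 N, or if a joint passes its speed limit or range.

ROBOT

A 6-joint arm with a two-finger parallel gripper is mounted at the origin on the work surface. World frame = base frame: x ahead of the robot, y to its left, z up, the work surface at z = 0. Lengths are in m, angles in rad, forces in N, time in s.
With the tool pointing down it reaches from about 0.4 to 0.925 m from the base axis. Payload 12.5 kg.
Tool frame: the origin (TCP) lies at the centre of the arm's flange, where the gripper is bolted on; the fingertips stand 190 mm ahead of it and the grasp point (between the pads) lies 171 mm ahead of it (env.grip_point_offset is the distance from the TCP to the grasp point, in m); x points along the fingers, z is the direction in which the jaws open and shut, and the axes are right-handed (so a half turn about x gives the same grasp; the last joint's range is limited). The gripper opens to 95 mm and grips with 3 to 60 N. Pads are 20 mm wide; open, the fingers measure 119 mm over their backs; the gripper's body (75 mm by 180 mm) begins 59 mm behind the grasp point.
Start: joints at [-1.276, 0.491, 1.559, -0, 1.092, -0.106], TCP at [0.244, -0.575, 0.405] pointing down, gripper open.
Joint ranges: [-3.1, 3.1], [-0.84, 2.19], [0.05, 2.79], [-1.13, 4.28], [0.06, 2.93], [-2.69, 2.69]. Speed limits (rad/s): [2.22, 2.22, 2.79, 3.14, 3.14, 3.14].

INTERFACE

Orientations are given as a unit quaternion [x, y, z, w].
In Python, from bench import env gives the robot as it stands.
- The arm moves only by the shell command python3 -m creep 'ROWS'. ROWS is JSON, a list of rows, each a list of 7 numbers: the shift along the tool's x, y, z in units of 30 mm (1.0 is 30 mm), then the turn, a rotation vector about the tool's x, y, z in units of 5 degrees (1.0 is 5 degrees), then the gripper's target within -1 to 1 (shut at 1, half-way at 0, fully open at -1). A call has 1 to 8 rows; each row shifts and turns the commanded pose from where the row before left it, along the tool's axes as they then stand; what a row does not reach is not made up. A row lasts 1/10 s, in which the tool goes at most 50 mm and 8.59 degrees, less where a joint would pass 70% of its speed; a pose out of reach is approached as far as the arm can. A call is refused whole if a number of a shift passes 1 or a number of a turn 1, either way. A call with a gripper value outside its range is refused whole. The fingers move at their own pace and stop on an object; the grip force is fixed at half the most. Time passes only in rows, so rows that do not move let the fingers close. It gives the time, the measured TCP pose, the force and the opening at its end, in the units of the state.
- env.get_state(): the state, without advancing time (a new reading comes with each control period).
- env.get_image(name): name is "side" or "top" or "wrist"; returns a dict with "image" (384x512x3 uint8, red, green, blue), "camera_matrix" (3x3 intrinsics, pixels), "cam_to_world" (4x4, takes a point from camera to world coordinates); the wrist camera has in their place "tool_from_camera" (4x4, takes a point from camera to tool coordinates, whose origin is the TCP and whose axes are the tool frame's). Camera axes: x right, y down, z forward; pixel columns grow to the right and rows downward; lengths in m; the calibration is good to about 2 mm. The wrist camera is an equidistant fisheye: a pixel r from the principal point sees the ray r / f radians off the axis. A picture is of the moment at which its call begins: read the wrist's pose just before it. There is no depth.
- env.sign_off(): hands the job in, once; it reports no verdict.
The state is a dict: "clock": time; "joints": joint angles; "joint_vel": joint speeds; "tau": joint torques, N m; "position": TCP position; "orientation": TCP orientation; "ft_force": force on the tool from outside, world axes, zero at the start; "torque": the same for the moment, N m; "width": finger opening in m.
Only numpy, scipy, OpenCV 4.12 (cv2) and the standard library are available. Lean on these libraries where they do the work, as an engineer would, in place of code of your own. Each camera call takes 0.05 s, during which the arm holds its last target.

## Working session

There is one attempt and no reset: what is moved stays moved. The work goes in short steps, Python scripts to look and compute and a shell command to move; the robot and the scene stay as the last step left them, time stands still between calls to the robot, and variables do not carry over. Pictures are saved under pics/ and viewed, and the job is handed in when it is done.

```bash
ls; mkdir -p pics; cat > h.py <<'E'
import numpy as np, cv2
from bench import env
def save(name,fn):
    d=env.get_image(name); cv2.imwrite('pics/'+fn,d['image'][:,:,::-1]); return d
def ray(d,u,v):
    K=np.array(d['camera_matrix']);T=np.array(d['cam_to_world'])
    r=T[:3,:3]@np.linalg.solve(K,[u,v,1.]); return T[:3,3],r
def onz(d,u,v,z):
    o,r=ray(d,u,v); return o+r*(z-o[2])/r[2]
def proj(d,p):
    K=np.array(d['camera_matrix']);T=np.linalg.inv(np.array(d['cam_to_world']))
    q=K@(T[:3,:3]@np.array(p)+T[:3,3]); return q[:2]/q[2]
E
python3 - <<'E'
from h import *
import pickle
s=env.get_state();print(s)
for n in('top','side','wrist'):
    d=save(n,n+'0.png'); pickle.dump(d,open(n+'0.pkl','wb'))
    print(n,{k:np.round(v,3).tolist() for k,v in d.items() if k!='image'})
E
```

```text
pics
{'clock': 0.0, 'joints': array([-1.27558496e+00,  4.91550521e-01,  1.55944360e+00, -3.06549771e-06,
        1.09168310e+00, -1.05582159e-01]), 'joint_vel': array([ 0.00235934, -0.00086066,  0.00051174,  0.0008042 , -0.00074495,
        0.00014658]), 'tau': array([-2.31212704e-03, -6.12643147e+01, -2.58183485e+01,  6.92591001e-02,
        4.82590136e-02, -1.07377684e-04]), 'position': array([ 0.24386489, -0.57542616,  0.40416926]), 'orientation': array([ 0.39070779,  0.58981932, -0.39022077,  0.58922691]), 'ft_force': array([-0.21664366, -0.44474319, -0.84093006]), 'torque': array([0.02983938, 0.07413636, 0.02087783]), 'width': 0.09515642883473413}
top {'camera_matrix': [[447.739, 0.0, 260.045], [0.0, 447.739, 197.769], [0.0, 0.0, 1.0]], 'cam_to_world': [[0.018, -0.995, 0.095, 0.433], [-1.0, -0.016, 0.023, -0.0], [-0.021, -0.095, -0.995, 1.194], [0.0, 0.0, 0.0, 1.0]]}
side {'camera_matrix': [[464.315, 0.0, 257.387], [0.0, 464.315, 193.089], [0.0, 0.0, 1.0]], 'cam_to_world': [[-0.765, -0.547, 0.34, 0.072], [-0.644, 0.654, -0.396, 0.579], [-0.006, -0.522, -0.853, 1.334], [0.0, 0.0, 0.0, 1.0]]}
wrist {'camera_matrix': [[297.319, 0.0, 255.978], [0.0, 297.319, 191.828], [0.0, 0.0, 1.0]], 'tool_from_camera': [[0.0, -0.244, 0.97, 0.019], [-0.001, -0.97, -0.244, 0.068], [1.0, -0.0, -0.0, 0.001], [0.0, 0.0, 0.0, 1.0]]}
```

View pics/top0.png

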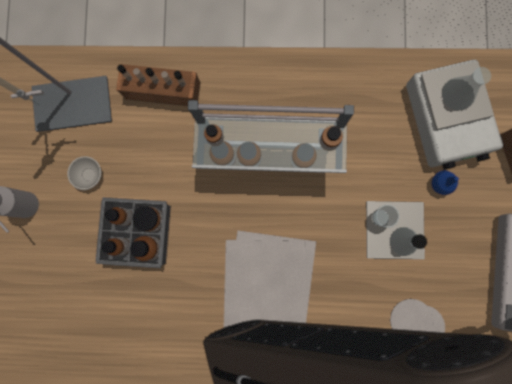

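View pics/side0.png

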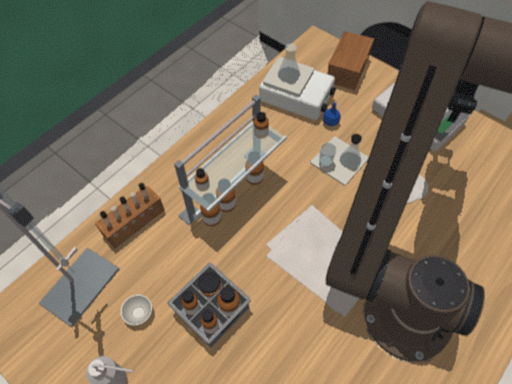

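View pics/wrist0.png

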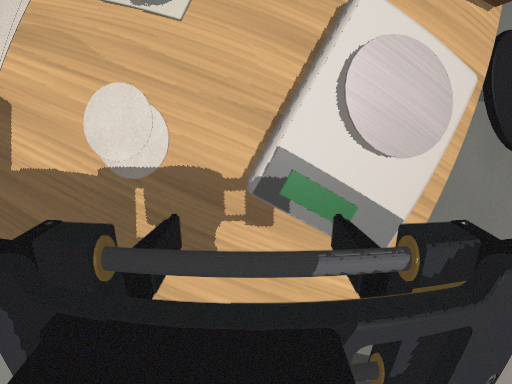

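```bash
python3 - <<'E'
import cv2
a=cv2.imread('pics/top0.png')[90:280,85:365]; b=cv2.imread('pics/side0.png')[90:350,160:300]
cv2.imwrite('pics/top0z.png',cv2.resize(a,None,fx=2.8,fy=2.8,interpolation=cv2.INTER_CUBIC))
cv2.imwrite('pics/top0c.png',cv2.resize(cv2.imread('pics/top0.png')[190:280,85:185],None,fx=6,fy=6,interpolation=cv2.INTER_CUBIC))
cv2.imwrite('pics/side0z.png',cv2.resize(cv2.imread('pics/side0.png')[90:350,150:310],None,fx=2.3,fy=2.3,interpolation=cv2.INTER_CUBIC))
E
```

```text
(no output)
```

View pics/top0z.png

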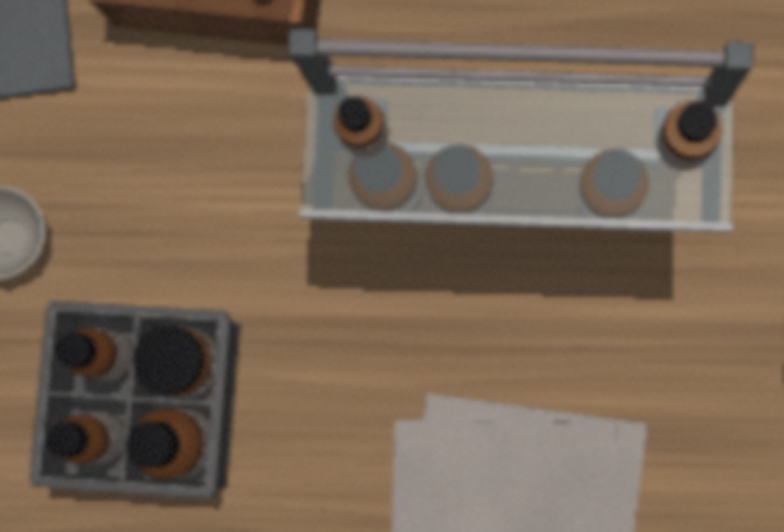

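View pics/top0c.png

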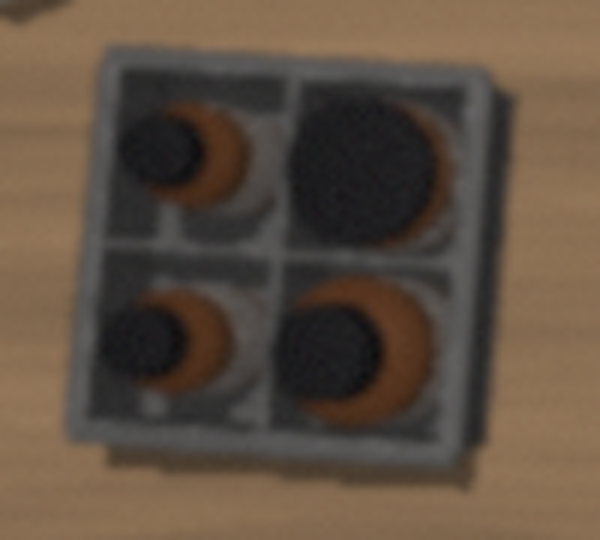

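View pics/side0z.png

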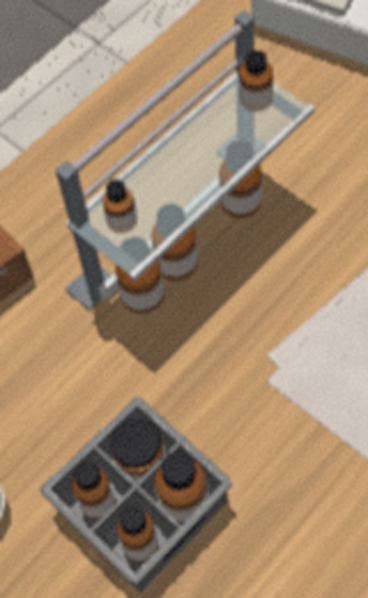

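```bash
python3 - <<'E'
from h import *
import pickle
d=pickle.load(open('top0.pkl','rb'));s=pickle.load(open('side0.pkl','rb'))
c=lambda p:(p[0]/6+85-.4,p[1]/6+190-.4); z=lambda p:(p[0]/2.8+85-.3,p[1]/2.8+90-.3)
C=[onz(d,*c(p),.075)for p in((105,48),(490,70),(462,463),(70,440))]
print(np.round(C,3),np.mean(C,0),[np.linalg.norm(C[i]-C[i-1]) for i in range(4)])
for i in range(4): 
    e=C[i]-C[i-1]; print(np.degrees(np.arctan2(e[1],e[0])))
for n,p,h in(('bottle',(330,352),.136),('slimA',(162,149),.126),('slimB',(146,342),.126),('jar',(367,172),.093)):print(n,onz(d,*c(p),h))
for n,p in(('r3',(382,170)),('r2',(460,172)),('r1',(614,175))): 
    print(n,onz(d,*z(p),.128))
for n,p in(('r3',(382,176)),('r2',(459,178)),('r1',(614,183))): 
    print(n,'body',onz(d,*z(p),.078))
for p in((300,215),(732,228)):print('front',onz(d,*z(p),.18))
q=lambda p:(p[0]/2.3+150-.3,p[1]/2.3+90-.3)
for n,p,h in(('bottle',(181,470),.136),('r2',(171,218),.128),('r1',(239,153),.128),('r3',(134,253),.128),('front',(135,274),.18),('front',(312,109),.18)):print('side',n,onz(s,*q(p),h))
E
```

```text
[[0.534 0.425 0.075]
 [0.527 0.262 0.075]
 [0.364 0.267 0.075]
 [0.37  0.431 0.075]] [0.44856864 0.34612798 0.075     ] [np.float64(0.1640535114478454), np.float64(0.1635978566039116), np.float64(0.16366840643590186), np.float64(0.16432057031307742)]
-2.1519325865820824
-92.33466787945896
178.10134215084946
87.80097325161114
bottle [0.40955918 0.30626003 0.136     ]
slimA [0.48891224 0.38043929 0.126     ]
slimB [0.41193363 0.38301714 0.126     ]
jar [0.48258742 0.30661698 0.093     ]
r3 [0.64836349 0.12036418 0.128     ]
r2 [0.64754004 0.05283214 0.128     ]
r1 [ 0.64675001 -0.07990258  0.128     ]
r3 body [0.65295445 0.12588294 0.078     ]
r2 body [0.65208843 0.05612051 0.078     ]
r1 body [ 0.64946328 -0.08369562  0.078     ]
front [0.5994544  0.18093209 0.18      ]
front [ 0.59388713 -0.17227255  0.18      ]
side bottle [0.40457616 0.31406345 0.136     ]
side r2 [0.65074096 0.06116029 0.128     ]
side r1 [ 0.65028375 -0.0789736   0.128     ]
side r3 [0.65136091 0.13270393 0.128     ]
side front [0.60461307 0.17322246 0.18      ]
side front [ 0.59674061 -0.17105586  0.18      ]
```

```bash
cat >> h.py <<'E'
from scipy.spatial.transform import Rotation as R
def st():
    s=env.get_state(); Rm=R.from_quat(s['orientation']).as_matrix()
    g=s['position']+Rm[:,0]*env.grip_point_offset
    print('t%.2f'%s['clock'],'tcp',np.round(s['position'],4),'grip',np.round(g,4),'w%.4f'%s['width'],'F',np.round(s['ft_force'],1),'q',np.round(s['joints'],2))
    return s,Rm,g
def go(target_g,Rt=None):
    "rows needed (tool frame, units of 30mm / 5deg) to bring grip point to target keeping/with Rt"
    s,Rm,g=st(); Rt=Rm if Rt is None else Rt
    tcp=np.array(target_g)-Rt[:,0]*env.grip_point_offset
    print('shift units',np.round(Rm.T@(tcp-s['position'])/.03,2),'turn units',np.round(R.from_matrix(Rm.T@Rt).as_rotvec(degrees=True)/5,2))
E
python3 - <<'E'
from h import *
s,Rm,g=st(); print(np.round(Rm,3))
yaw=np.radians(-0.9)
Rt=np.column_stack([[0,0,-1],[-1,0,0],[0,1,0]]).astype(float); print(np.linalg.det(Rt))
go([.409,.307,.25],Rt); go([.409,.307,.25])
E
```

```text
t0.15 tcp [ 0.2439 -0.5755  0.4043] grip [ 0.2438 -0.5753  0.233 ] w0.0949 F [-0.  -0.8 -0.5] q [-1.28  0.49  1.56 -0.    1.09 -0.11]
[[-0.     0.921  0.39 ]
 [ 0.001  0.39  -0.921]
 [-1.     0.    -0.001]]
1.0
t0.15 tcp [ 0.2439 -0.5755  0.4043] grip [ 0.2438 -0.5753  0.233 ] w0.0949 F [-0.  -0.8 -0.5] q [-1.28  0.49  1.56 -0.    1.09 -0.11]
shift units [ -0.55  16.54 -24.94] turn units [-3.141e+01 -0.000e+00 -1.000e-02]
t0.15 tcp [ 0.2439 -0.5755  0.4043] grip [ 0.2438 -0.5753  0.233 ] w0.0949 F [-0.  -0.8 -0.5] q [-1.28  0.49  1.56 -0.    1.09 -0.11]
shift units [ -0.55  16.54 -24.93] turn units [0. 0. 0.]
```

```bash
python3 -m creep '[[0,0.96,-0.92,0,0,0,-1],[0,0.96,-0.92,0,0,0,-1],[0,0.96,-0.92,0,0,0,-1],[0,0.96,-0.92,0,0,0,-1],[0,0.96,-0.92,0,0,0,-1],[0,0.96,-0.92,0,0,0,-1],[0,0.96,-0.92,0,0,0,-1]]'
python3 -m creep '[[0,0.96,-0.92,0,0,0,-1],[0,0.96,-0.92,0,0,0,-1],[0,0.96,-0.92,0,0,0,-1],[0,0.96,-0.92,0,0,0,-1],[0,0.96,-0.92,0,0,0,-1],[0,0.96,-0.92,0,0,0,-1],[0,0,0,0,0,0,-1],[0,0,0,0,0,0,-1]]'
python3 - <<'E'
from h import *
s,Rm,g=st(); print(np.round(Rm,3))
E
```

```text
clock: 0.85
position: [0.3544, -0.3174, 0.4047]
orientation: [0.391, 0.59, -0.391, 0.589]
ft_force: [2.1, -0.9, 0.7]
width: 0.095
clock: 1.65
position: [0.4487, -0.0984, 0.4046]
orientation: [0.39, 0.59, -0.39, 0.59]
ft_force: [-0.3, -0.8, -0.6]
width: 0.0949
t1.65 tcp [ 0.4487 -0.0984  0.4046] grip [ 0.4487 -0.0985  0.2333] w0.0949 F [-0.3 -0.8 -0.6] q [-0.36  0.26  1.95 -0.    0.94  0.81]
[[-0.     0.92   0.392]
 [-0.     0.392 -0.92 ]
 [-1.    -0.     0.   ]]
```

```bash
python3 -m creep '[[0,0.31,-1,0,0,0,-1],[0,0.31,-1,0,0,0,-1],[0,0.31,-1,0,0,0,-1],[0,0.31,-1,0,0,0,-1],[0,0.31,-1,0,0,0,-1],[0,0.31,-1,0,0,0,-1],[0,0.31,-1,0,0,0,-1]]'
python3 -m creep '[[0,0.31,-1,0,0,0,-1],[0,0.31,-1,0,0,0,-1],[0,0.31,-1,0,0,0,-1],[0,0.31,-1,0,0,0,-1],[0,0.31,-1,0,0,0,-1],[0,0.31,-1,0,0,0,-1],[0,0,0,-1,0,0,-0.3],[0,0,0,-1,0,0,-0.3]]'
python3 -m creep '[[0,0,0,-1,0,0,-0.3],[0,0,0,-1,0,0,-0.3],[0,0,0,-1,0,0,-0.3],[0,0,0,-1,0,0,-0.3],[0,0,0,-1,0,0,-0.3],[0,0,0,-1,0,0,-0.3],[0,0,0,-1,0,0,-0.3],[0,0,0,-1,0,0,-0.3]]'
python3 -m creep '[[0,0,0,-1,0,0,-0.3],[0,0,0,-1,0,0,-0.3],[0,0,0,-1,0,0,-0.3],[0,0,0,-1,0,0,-0.3],[0,0,0,-1,0,0,-0.3],[0,0,0,-1,0,0,-0.3],[0,0,0,-1,0,0,-0.3],[0,0,0,-1,0,0,-0.3]]'
python3 -m creep '[[0,0,0,-1,0,0,-0.3],[0,0,0,-1,0,0,-0.3],[0,0,0,-1,0,0,-0.3],[0,0,0,-1,0,0,-0.3],[0,0,0,-1,0,0,-0.3],[0,0,0,-1,0,0,-0.3],[0,0,0,-1,0,0,-0.3],[0,0,0,-1,0,0,-0.3]]'
python3 - <<'E'
from h import *
s,Rm,g=st(); print(np.round(Rm,3)); d=save('wrist','wrist1.png')
d=save('top','top1.png')
E
```

```text
clock: 2.35
position: [0.4265, 0.1197, 0.4047]
orientation: [0.391, 0.589, -0.391, 0.589]
ft_force: [0.0, -0.5, -0.5]
width: 0.0948
clock: 3.15
position: [0.4083, 0.3069, 0.4044]
orientation: [0.336, 0.622, -0.337, 0.622]
ft_force: [0.3, -0.5, -0.1]
width: 0.0838
clock: 3.95
position: [0.4086, 0.306, 0.4046]
orientation: [0.104, 0.699, -0.104, 0.699]
ft_force: [0.6, 0.0, 0.3]
width: 0.0617
clock: 4.75
position: [0.4086, 0.306, 0.4046]
orientation: [-0.141, 0.693, 0.141, 0.693]
ft_force: [-0.5, 0.2, 0.3]
width: 0.0615
clock: 5.55
position: [0.4086, 0.306, 0.4046]
orientation: [-0.37, 0.603, 0.37, 0.603]
ft_force: [-0.3, 1.0, 0.7]
width: 0.0618
t5.55 tcp [0.4086 0.306  0.4046] grip [0.4086 0.3059 0.2333] w0.0618 F [-0.3  1.   0.7] q [ 0.51  0.33  1.84 -0.    0.98 -0.59]
[[-0.    -0.892  0.453]
 [-0.     0.453  0.892]
 [-1.    -0.    -0.   ]]
```

View pics/wrist1.png

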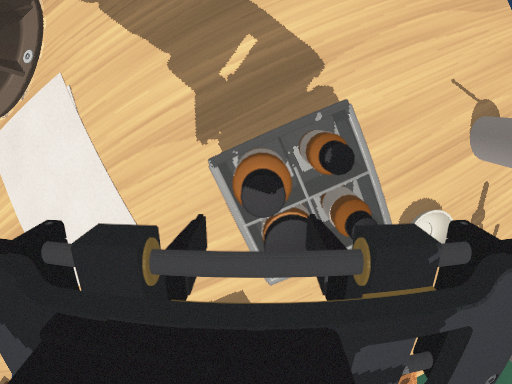

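View pics/top1.png

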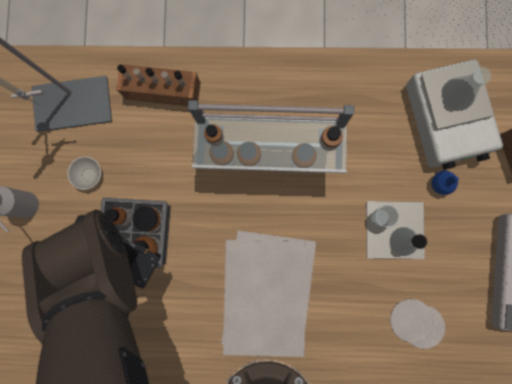

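```bash
cat >> h.py <<'E'
def wray(d,pos,Rm,u,v):
    K=np.array(d['camera_matrix']);T=np.array(d['tool_from_camera'])
    a=np.array([(u-K[0,2])/K[0,0],(v-K[1,2])/K[1,1]]);r=np.hypot(*a)
    c=np.array([*(a/r*np.sin(r)),np.cos(r)])
    return Rm@T[:3,3]+pos, Rm@T[:3,:3]@c
def wonz(d,s,u,v,z):
    o,r=wray(d,s['position'],R.from_quat(s['orientation']).as_matrix(),u,v); return o+r*(z-o[2])/r[2]
E
python3 - <<'E'
from h import *
s=env.get_state(); d=save('wrist','wrist1b.png')
im=d['image'];cv2.imwrite('pics/w1z.png',cv2.resize(im[90:290,190:410,::-1],None,fx=3,fy=3,interpolation=cv2.INTER_CUBIC))
h=cv2.cvtColor(im,cv2.COLOR_RGB2HSV)
m=(h[...,2]<45).astype(np.uint8)
m[:, :225]=0;m[:,300:]=0;m[:150]=0;m[212:]=0
m=cv2.morphologyEx(m,cv2.MORPH_OPEN,np.ones((3,3)))
cs,_=cv2.findContours(m,cv2.RETR_EXTERNAL,cv2.CHAIN_APPROX_NONE)
for c in cs:
    if cv2.contourArea(c)>100:
        (x,y),r=cv2.minEnclosingCircle(c);print(x,y,r,cv2.contourArea(c),cv2.boundingRect(c),wonz(d,s,x,y,.136))
for p in((262,187),(265,187)):print(wonz(d,s,*p,.136))
E
```

```text
262.5 184.0 19.602394104003906 601.0 (243, 170, 40, 23) [0.39993969 0.31544133 0.136     ]
[0.40210568 0.3138642  0.136     ]
[0.40328171 0.31616596 0.136     ]
```

View pics/w1z.png

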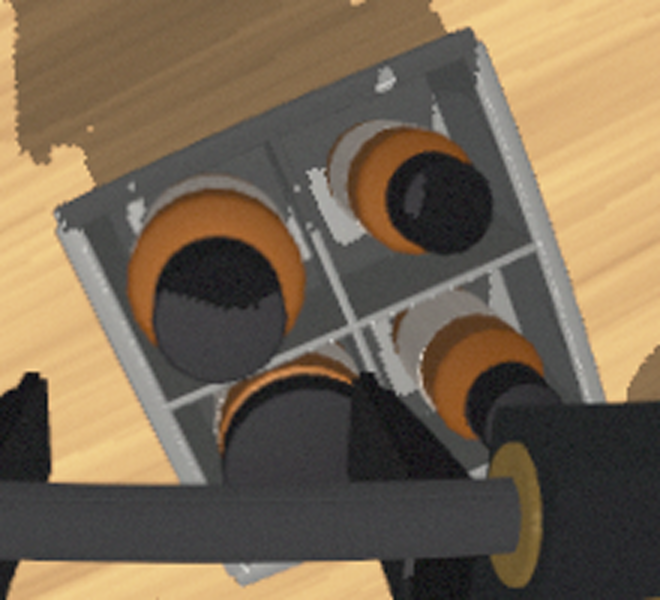

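```bash
python3 - <<'E'
from h import *
s=env.get_state(); d=env.get_image('wrist')
for p in((263,195.3),(263-22.3,195.3),(263+22.3,195.3)):print(wonz(d,s,*p,.136))
f=lambda x,y:(190+x/3-.3,90+y/3-.3)
for p in((60,213),(473,33),(245,580)):print('crate corner',wonz(d,s,*f(*p),.075))
E
```

```text
[0.40903199 0.31147958 0.136     ]
[0.40017347 0.29427395 0.136     ]
[0.41793099 0.32873823 0.136     ]
crate corner [0.36423883 0.27239572 0.075     ]
crate corner [0.37275303 0.43244205 0.075     ]
crate corner [0.52639608 0.26497217 0.075     ]
```

```bash
python3 -m creep '[[0,0,0,-1,0,0,-0.3],[0,0,0,-1,0,0,-0.3],[0,0,0,-1,0,0,-0.3],[0,0,0,-1,0,0,-0.3],[0,0,0,-1,0,0,-0.3],[0,0,0,-0.4,0,0,-0.3],[0,0,0,0,0,0,-0.3]]'
python3 - <<'E'
from h import *
Rt=np.column_stack([[0,0,-1],[-1,0,0],[0,1,0]]).astype(float)
go([.409,.3105,.123],Rt)
E
```

```text
clock: 6.45
position: [0.408, 0.3069, 0.4046]
orientation: [-0.499, 0.501, 0.499, 0.501]
ft_force: [0.3, 0.0, -0.1]
width: 0.0622
t6.45 tcp [0.408  0.3069 0.4046] grip [0.408  0.3068 0.2333] w0.0622 F [ 0.3  0.  -0.1] q [ 0.52  0.33  1.84 -0.    0.98 -1.05]
shift units [ 3.68 -0.03  0.12] turn units [-0.03 -0.   -0.  ]
```

```bash
python3 -m creep '[[0.6,-0.03,0.12,0,0,0,-0.3],[0.6,0,0,0,0,0,-0.3],[0.6,0,0,0,0,0,-0.3],[0.5,0,0,0,0,0,-0.3],[0,0,0,0,0,0,-0.3]]'
python3 - <<'E'
from h import *
st()
d=save('wrist','w2.png');d=save('side','s2.png')
a=cv2.imread('pics/s2.png')[230:380,130:290];cv2.imwrite('pics/s2z.png',cv2.resize(a,None,fx=3.5,fy=3.5,interpolation=cv2.INTER_CUBIC))
E
```

```text
clock: 6.95
position: [0.4087, 0.3105, 0.3342]
orientation: [-0.499, 0.502, 0.499, 0.5]
ft_force: [-0.6, -0.3, -0.1]
width: 0.0618
t6.95 tcp [0.4087 0.3105 0.3342] grip [0.4082 0.3102 0.1629] w0.0618 F [-0.6 -0.3 -0.1] q [ 0.52  0.43  1.91 -0.    0.81 -1.05]
```

View pics/w2.png

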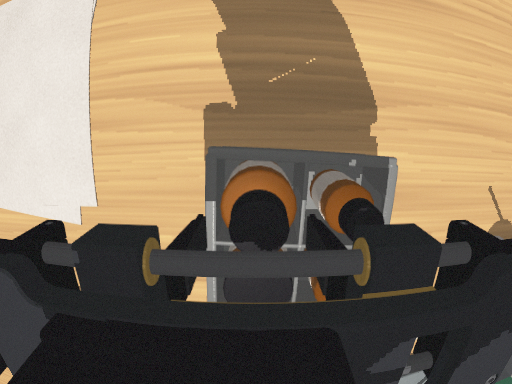

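View pics/s2z.png

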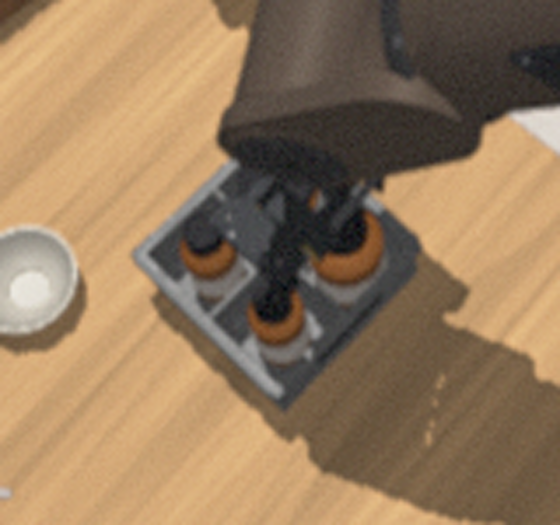

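```bash
python3 -m creep '[[0.45,0,0.03,0,0,0,-0.3],[0.45,0,0,0,0,0,-0.3],[0.43,0,0,0,0,0,-0.3],[0,0,0,0,0,0,-0.3],[0,0,0,0,0,0,-0.3]]'
python3 -m creep '[[0,0,0,0,0,0,0.1],[0,0,0,0,0,0,0.3],[0,0,0,0,0,0,0.6],[0,0,0,0,0,0,1],[0,0,0,0,0,0,1],[0,0,0,0,0,0,1]]'
python3 - <<'E'
from h import *
st()
E
```

```text
clock: 7.55
position: [0.4089, 0.3118, 0.2966]
orientation: [-0.5, 0.5, 0.5, 0.501]
ft_force: [0.4, -0.7, 0.0]
width: 0.0618
clock: 8.15
position: [0.4087, 0.3118, 0.2962]
orientation: [-0.5, 0.5, 0.5, 0.5]
ft_force: [-1.1, 0.0, 6.0]
width: 0.0394
t8.15 tcp [0.4087 0.3118 0.2962] grip [0.4088 0.3119 0.1249] w0.0394 F [-1.1  0.   6. ] q [ 0.52  0.48  1.94 -0.    0.72 -1.05]
```

```bash
python3 -m creep '[[-0.3,0,0,0,0,0,1],[-0.6,0,0,0,0,0,1],[-0.7,0,0,0,0,0,1],[-0.7,0,0,0,0,0,1],[-0.7,0,0,0,0,0,1],[-0.5,0,0,0,0,0,1],[0,0,0,0,0,0,1]]'
python3 - <<'E'
from h import *
st()
d=save('wrist','w3.png');d=save('side','s3.png')
E
```

```text
clock: 8.85
position: [0.4086, 0.3117, 0.4026]
orientation: [-0.5, 0.499, 0.5, 0.501]
ft_force: [0.4, 0.1, -3.1]
width: 0.0394
t8.85 tcp [0.4086 0.3117 0.4026] grip [0.409  0.3119 0.2313] w0.0394 F [ 0.4  0.1 -3.1] q [ 0.52  0.34  1.83 -0.    0.97 -1.05]
```

View pics/w3.png

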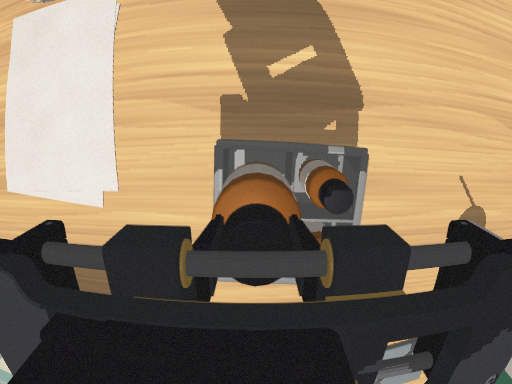

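View pics/s3.png

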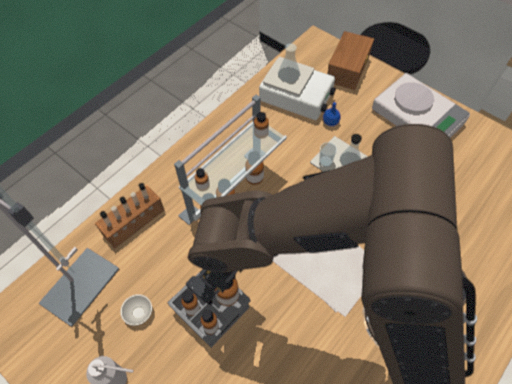

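```bash
python3 -m creep '[[0,0,-0.4,0,0,0,1],[0,0,-0.8,0,0,0,1],[0,0,-0.9,0,0,0,1],[0,0,-0.9,0,0,0,1],[0,-0.4,-0.9,0,0,0,1],[0,-0.5,-0.9,0,0,0,1],[0,-0.5,-0.9,0,0,0,1],[0,-0.5,-0.9,0,0,0,1]]'
python3 -m creep '[[0,-0.4,-0.9,0,0,0,1],[0,-0.4,-0.9,0,0,0,1],[0,-0.3,-0.9,0,0,0,1],[0,0,-0.7,0,0,0,1],[0,0,-0.3,0,0,0,1],[0,0,0,0,0,0,1],[0,0,0,0,0,0,1]]'
python3 - <<'E'
from h import *
Rt=np.column_stack([[0,0,-1],[-1,0,0],[0,1,0]]).astype(float)
go([.501,-.0096,.2882-.171],Rt)
d=save('top','t4.png');d=save('side','s4.png')
E
```

```text
clock: 9.75
position: [0.4656, 0.1119, 0.4]
orientation: [-0.5, 0.501, 0.5, 0.5]
ft_force: [0.1, 0.8, -3.0]
width: 0.0393
clock: 10.45
position: [0.4982, 0.003, 0.4005]
orientation: [-0.5, 0.5, 0.5, 0.5]
ft_force: [-0.3, -0.4, -2.4]
width: 0.0394
t10.45 tcp [0.4982 0.003  0.4005] grip [0.4981 0.003  0.2292] w0.0394 F [-0.3 -0.4 -2.4] q [-0.13  0.32  1.87  0.    0.96 -1.7 ]
shift units [ 3.73 -0.1  -0.42] turn units [-0.01  0.   -0.01]
```

View pics/t4.png

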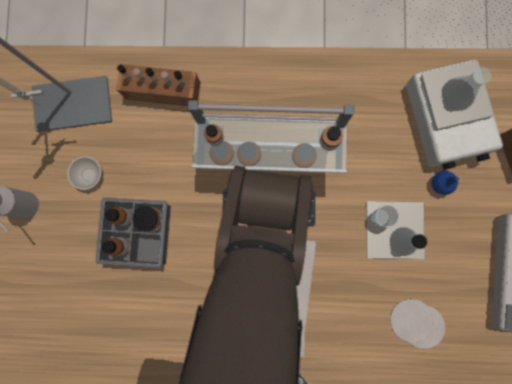

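View pics/s4.png

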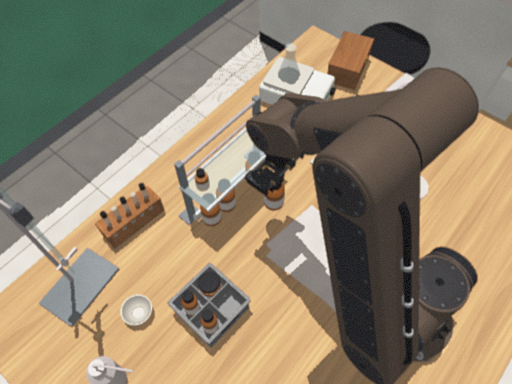

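```bash
python3 -m creep '[[0.5,-0.1,-0.42,0,0,0,1],[0.8,0,0,0,0,0,1],[0.8,0,0,0,0,0,1],[0.7,0,0,0,0,0,1],[0.4,0,0,0,0,0,1],[0.2,0,0,0,0,0,1],[0.1,0,0,0,0,0,1],[0,0,0,0,0,0,1]]'
python3 - <<'E'
from h import *
go([.501,-.0096,.2882-.171])
E
```

```text
clock: 11.35
position: [0.5016, -0.0098, 0.2961]
orientation: [-0.5, 0.5, 0.5, 0.5]
ft_force: [-0.8, 0.9, -2.5]
width: 0.0396
t11.35 tcp [ 0.5016 -0.0098  0.2961] grip [ 0.5017 -0.0098  0.1248] w0.0396 F [-0.8  0.9 -2.5] q [-0.15  0.47  1.97 -0.    0.7  -1.72]
shift units [0.25 0.02 0.01] turn units [0. 0. 0.]
```

```bash
python3 -m creep '[[0.1,0,0,0,0,0,1],[0.08,0,0,0,0,0,1],[0.05,0,0,0,0,0,1],[0,0,0,0,0,0,1]]'
python3 -c "
from h import *
st()"
```

```text
clock: 11.75
position: [0.5014, -0.01, 0.2889]
orientation: [-0.5, 0.5, 0.5, 0.5]
ft_force: [0.1, -0.6, -3.8]
width: 0.0396
t11.75 tcp [ 0.5014 -0.01    0.2889] grip [ 0.5014 -0.01    0.1176] w0.0396 F [ 0.1 -0.6 -3.8] q [-0.15  0.48  1.98 -0.    0.68 -1.72]
```

```bash
python3 -m creep '[[0.03,0,0,0,0,0,1],[0.03,0,0,0,0,0,1],[0,0,0,0,0,0,1]]'
python3 -m creep '[[0.03,0,0,0,0,0,1],[0,0,0,0,0,0,1]]'
```

```text
clock: 12.05
position: [0.5015, -0.0099, 0.2882]
orientation: [-0.5, 0.5, 0.499, 0.5]
ft_force: [-4.0, 0.5, 12.2]
width: 0.0396
clock: 12.25
position: [0.5015, -0.0099, 0.2881]
orientation: [-0.501, 0.5, 0.499, 0.501]
ft_force: [-6.9, 1.3, 24.1]
width: 0.0392
```

```bash
python3 -m creep '[[-0.05,0,0,0,0,0,1],[0,0,0,0,0,0,1]]'
python3 -m creep '[[0,0,0,0,0,0,0.1],[0,0,0,0,0,0,-0.1],[0,0,0,0,0,0,-0.3],[0,0,0,0,0,0,-0.4],[0,0,0,0,0,0,-0.4],[0,0,0,0,0,0,-0.4]]'
python3 -m creep '[[-0.4,0,0,0,0,0,-0.4],[-0.8,0,0,0,0,0,-0.4],[-0.9,0,0,0,0,0,-0.4],[-0.9,0,0,0,0,0,-0.4],[-0.9,0,0,0,0,0,-0.4],[-0.5,0,0,0,0,0,-0.4],[0,0,0,0,0,0,-0.4]]'
python3 - <<'E'
from h import *
st()
d=save('wrist','w5.png');d=save('top','t5.png');d=save('side','s5.png')
E
```

```text
clock: 12.45
position: [0.5016, -0.0099, 0.2881]
orientation: [-0.5, 0.5, 0.5, 0.5]
ft_force: [-1.3, 0.2, 8.5]
width: 0.0396
clock: 13.05
position: [0.5015, -0.0099, 0.2877]
orientation: [-0.5, 0.5, 0.5, 0.5]
ft_force: [0.4, -0.9, 0.3]
width: 0.0664
clock: 13.75
position: [0.5013, -0.0098, 0.4224]
orientation: [0.501, -0.499, -0.499, -0.501]
ft_force: [-0.2, -0.6, -0.5]
width: 0.0664
t13.75 tcp [ 0.5013 -0.0098  0.4224] grip [ 0.502  -0.01    0.2511] w0.0664 F [-0.2 -0.6 -0.5] q [-0.15  0.3   1.83 -0.    1.01 -1.72]
```

View pics/w5.png

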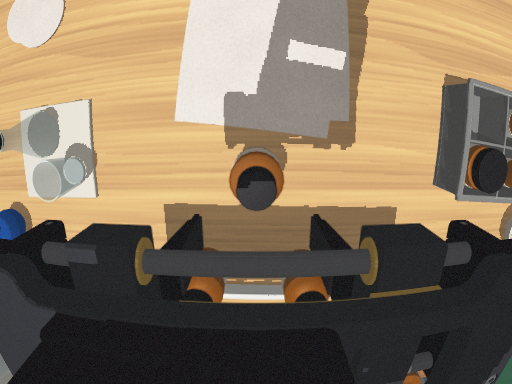

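View pics/s5.png

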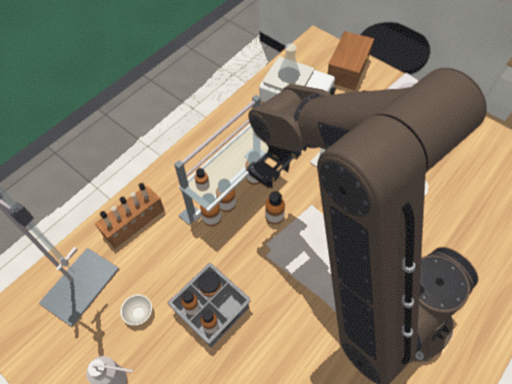

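```bash
python3 - <<'E'
import numpy as np
from scipy.optimize import least_squares
D=[(.491,1.559,.244,-.5755,.4043),(.26,1.95,.4487,-.0984,.4046),(.33,1.84,.4086,.306,.4046),(.43,1.91,.4087,.3105,.3342),(.48,1.94,.4087,.3118,.2962),(.34,1.83,.4086,.3117,.4026),(.32,1.87,.4982,.003,.4005),(.47,1.97,.5016,-.0098,.2961),(.3,1.83,.5013,-.0098,.4224)]
e=.066
def f(p):
    o=[]
    for a,b,x,y,z in D:
        r=np.sqrt(x*x+y*y-p[4]**2); o+=[p[3]+p[0]*np.sin(a)+p[1]*np.sin(a+b)-r,p[2]+p[0]*np.cos(a)+p[1]*np.cos(a+b)-z]
    return o
s=least_squares(f,[.45,.45,.3,0.,.066]);print(s.x,np.abs(s.fun).max())
E
```

```text
[ 5.64234460e-01  4.11495472e-01  1.03540037e-01 -1.46823481e-02
  2.59015400e-06] 0.008584691970409564<stdin>:8: RuntimeWarning: invalid value encountered in sqrt
```

```bash
python3 -m creep '[[0,0.5,0,0,0,0,0.4],[0,0.6,0,0,0,0,0.4],[0,0.6,0,0,0,0,0.4],[0,0.5,0,0,0,0,0.4],[0.4,0,0,0,0,0,0.4],[0.8,0,0,0,0,0,0.4],[0.8,0,0,0,0,0,0.4],[0,0,0,0,0,0,0.4]]'
python3 -c "
from h import *
s,a,b=st();print(s['joints'].tolist(),s['position'].tolist())"
python3 -m creep '[[0.8,0,0,0,0,0,0.4],[0.9,0,0,0,0,0,0.4],[0.9,0,0,0,0,0,0.4],[0.8,0,0,0,0,0,0.4],[0.5,0,0,0,0,0,0.4],[0,0,0,0,0,0,0.4]]'
python3 -c "
from h import *
s,a,b=st();print(s['joints'].tolist(),s['position'].tolist())"
```

```text
clock: 14.7
position: [0.4349, -0.0098, 0.357]
orientation: [-0.498, 0.501, 0.502, 0.499]
ft_force: [-0.9, 0.0, 1.3]
width: 0.0286
t14.70 tcp [ 0.4349 -0.0098  0.357 ] grip [ 0.4339 -0.0097  0.1857] w0.0286 F [-0.9  0.   1.3] q [-0.17  0.29  2.06 -0.    0.8  -1.74]
[-0.1746681343780849, 0.29197018998211266, 2.0595680689369016, -9.261174265611243e-05, 0.7961949115990565, -1.7446447609334435] [0.43494694122120964, -0.009840805561592001, 0.35701894564656644]
clock: 15.3
position: [0.4356, -0.01, 0.2416]
orientation: [-0.499, 0.501, 0.501, 0.499]
ft_force: [-0.2, 0.5, -0.6]
width: 0.0281
t15.30 tcp [ 0.4356 -0.01    0.2416] grip [ 0.435  -0.0099  0.0703] w0.0281 F [-0.2  0.5 -0.6] q [-0.17  0.51  2.17 -0.    0.47 -1.74]
[-0.1746783184623948, 0.5063514549191938, 2.1687464683849598, -0.00019784205381551373, 0.46981749218258056, -1.7445563580013643] [0.43557395511182123, -0.009957847331190114, 0.2416333333722094]
```

```bash
cat > kin.py <<'E'
import numpy as np
from scipy.optimize import least_squares,fsolve
D=[(.491551,1.559444,.24386,-.57543,.40417),(.29197,2.05957,.43495,-.00984,.35702),(.50635,2.16875,.43557,-.00996,.24163)]
D+=[(.32,1.87,.4982,.003,.4005),(.3,1.83,.5013,-.0098,.4224),(.48,1.98,.5014,-.01,.2889)]
W=[5,5,5,1,1,1]
e=.066
def f(p):
    o=[]
    for w,(a,b,x,y,z) in zip(W,D):
        r=np.sqrt(x*x+y*y-e**2); o+=[w*(p[0]*np.sin(a)+p[1]*np.sin(a+b)-r),w*(p[2]+p[0]*np.cos(a)+p[1]*np.cos(a+b)-z)]
    return o
S=least_squares(f,[.6,.5,.1])
L1,L2,H=S.x
def ik(tipx,tipz,t,d=.1,y=.01):
    "tip at world x, tool tilt t deg forward from vertical; returns j2,j3,j5"
    t=np.radians(t); tx=tipx-.19*np.sin(t); tz=tipz+.19*np.cos(t)
    r=np.sqrt(tx*tx+y*y-e*e); wr=r-d*np.sin(t); wz=tz+d*np.cos(t)-(H+d)
    D2=wr*wr+wz*wz; c=(D2-L1**2-L2**2)/(2*L1*L2)
    if abs(c)>1:return None
    j3=np.arccos(c); j2=np.arctan2(wr,wz)-np.arctan2(L2*np.sin(j3),L1+L2*np.cos(j3))
    return j2,j3,np.pi-t-j2-j3
if __name__=='__main__':
    print(S.x,np.round(S.fun,4))
    for d in(.08,.12,.16):
      for tx,t in((.45,0),(.45,15),(.5,0),(.5,15),(.55,0),(.55,10),(.55,20),(.6,20),(.6,30),(.62,20),(.62,25),(.62,30),(.62,35)):
        for tz in(.02,): print(d,tx,t,tz,np.round(ik(tx,tz,t,d) or 9,2))
E
python3 kin.py
```

```text
[0.53735068 0.39866382 0.1217758 ] [-0.0714  0.0359  0.0393 -0.0061  0.0463 -0.03   -0.0001 -0.     -0.0003
  0.0012  0.0022 -0.0001]
0.08 0.45 0 0.02 [0.56 2.17 0.41]
0.08 0.45 15 0.02 [0.53 2.35 0.  ]
0.08 0.5 0 0.02 [0.61 2.04 0.49]
0.08 0.5 15 0.02 [0.57 2.22 0.09]
0.08 0.55 0 0.02 [0.66 1.91 0.57]
0.08 0.55 10 0.02 [0.62 2.03 0.31]
0.08 0.55 20 0.02 [0.6  2.16 0.03]
0.08 0.6 20 0.02 [0.65 2.03 0.12]
0.08 0.6 30 0.02 [ 0.65  2.14 -0.18]
0.08 0.62 20 0.02 [0.67 1.97 0.15]
0.08 0.62 25 0.02 [0.66 2.03 0.01]
0.08 0.62 30 0.02 [ 0.67  2.09 -0.14]
0.08 0.62 35 0.02 [ 0.68  2.15 -0.3 ]
0.12 0.45 0 0.02 [0.56 2.17 0.41]
0.12 0.45 15 0.02 [ 0.53  2.38 -0.02]
0.12 0.5 0 0.02 [0.61 2.04 0.49]
0.12 0.5 15 0.02 [0.56 2.25 0.07]
0.12 0.55 0 0.02 [0.66 1.91 0.57]
0.12 0.55 10 0.02 [0.62 2.05 0.3 ]
0.12 0.55 20 0.02 [0.6  2.19 0.  ]
0.12 0.6 20 0.02 [0.64 2.06 0.09]
0.12 0.6 30 0.02 [ 0.65  2.2  -0.23]
0.12 0.62 20 0.02 [0.66 2.01 0.12]
0.12 0.62 25 0.02 [ 0.66  2.08 -0.03]
0.12 0.62 30 0.02 [ 0.66  2.15 -0.19]
0.12 0.62 35 0.02 [ 0.68  2.21 -0.36]
0.16 0.45 0 0.02 [0.56 2.17 0.41]
0.16 0.45 15 0.02 [ 0.52  2.4  -0.04]
0.16 0.5 0 0.02 [0.61 2.04 0.49]
0.16 0.5 15 0.02 [0.56 2.28 0.05]
0.16 0.55 0 0.02 [0.66 1.91 0.57]
0.16 0.55 10 0.02 [0.61 2.07 0.29]
0.16 0.55 20 0.02 [ 0.59  2.23 -0.03]
0.16 0.6 20 0.02 [0.63 2.1  0.06]
0.16 0.6 30 0.02 [ 0.65  2.25 -0.28]
0.16 0.62 20 0.02 [0.65 2.05 0.09]
0.16 0.62 25 0.02 [ 0.65  2.12 -0.07]
0.16 0.62 30 0.02 [ 0.66  2.2  -0.24]
0.16 0.62 35 0.02 [ 0.68  2.27 -0.42]
```

```bash
python3 -m creep '[[0.4,0,0,0,0,0,0.4],[0.4,0,0,0,0,0,0.4],[0.2,0,0,0,0,0,0.4],[0,0,0,0,0,0,0.4]]'
python3 - <<'E'
from h import *
st(); d=save('wrist','w6.png')
from kin import ik
for a in((.5,40),(.53,40),(.53,35),(.53,45),(.62,45),(.62,40)): print(a,[np.round(ik(a[0],.02,a[1],d) or 9,2) for d in(.08,.12)])
E
```

```text
clock: 15.7
position: [0.4357, -0.0099, 0.2129]
orientation: [-0.5, 0.5, 0.5, 0.5]
ft_force: [-0.5, -0.2, -0.2]
width: 0.0288
t15.70 tcp [ 0.4357 -0.0099  0.2129] grip [ 0.4356 -0.0099  0.0416] w0.0288 F [-0.5 -0.2 -0.2] q [-0.17  0.57  2.19 -0.    0.39 -1.74]
(0.5, 40) [array([ 0.66,  2.5 , -0.72]), array([ 0.7 ,  2.57, -0.83])]
(0.53, 40) [array([ 0.66,  2.43, -0.65]), array([ 0.69,  2.49, -0.74])]
(0.53, 35) [array([ 0.63,  2.38, -0.48]), array([ 0.64,  2.44, -0.55])]
(0.53, 45) [array([ 0.71,  2.47, -0.83]), array([ 0.76,  2.54, -0.94])]
(0.62, 45) [array([ 0.73,  2.24, -0.61]), array([ 0.75,  2.32, -0.71])]
(0.62, 40) [array([ 0.7 ,  2.2 , -0.45]), array([ 0.71,  2.26, -0.53])]
```

View pics/w6.png

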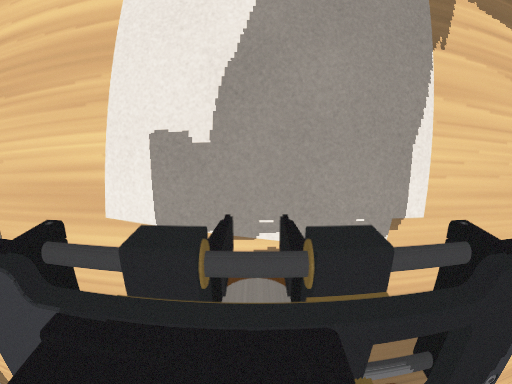

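```bash
python3 -m creep '[[0,-0.3,0,0,0,0,0.4],[0,-0.3,0,0,0,0,0.4],[0,-0.2,0,0,0,0,0.4],[0,-0.15,0,0,0,0,0.4],[0,-0.15,0,0,0,0,0.4],[0,-0.15,0,0,0,0,0.4],[0,-0.15,0,0,0,0,0.4],[0,-0.15,0,0,0,0,0.4]]'
python3 -m creep '[[0,-0.15,0,0,0,0,0.4],[0,-0.15,0,0,0,0,0.4],[0,-0.15,0,0,0,0,0.4],[0,-0.15,0,0,0,0,0.4],[0,-0.15,0,0,0,0,0.4],[0,-0.15,0,0,0,0,0.4],[0,-0.1,0,0,0,0,0.4],[0,-0.06,0,0,0,0,0.4]]'
python3 - <<'E'
from h import *
st(); d=save('wrist','w7.png');d=save('side','s7.png')
E
```

```text
clock: 16.55
position: [0.4822, -0.0099, 0.2127]
orientation: [-0.5, 0.5, 0.5, 0.5]
ft_force: [-3.6, 0.3, 2.0]
width: 0.0287
clock: 17.35
position: [0.5141, -0.0099, 0.2127]
orientation: [-0.5, 0.5, 0.5, 0.5]
ft_force: [-3.5, -0.1, 1.6]
width: 0.0284
t17.35 tcp [ 0.5141 -0.0099  0.2127] grip [ 0.5141 -0.01    0.0414] w0.0284 F [-3.5 -0.1  1.6] q [-0.15  0.62  2.   -0.    0.52 -1.72]
```

View pics/s7.png

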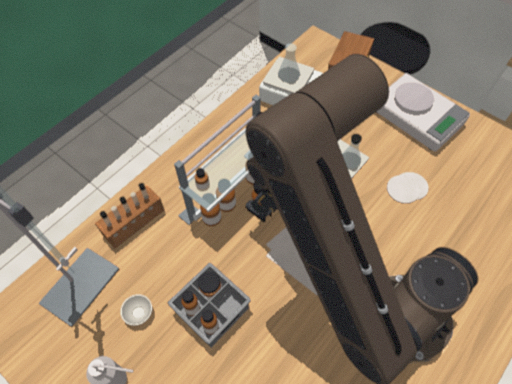

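View pics/w7.png

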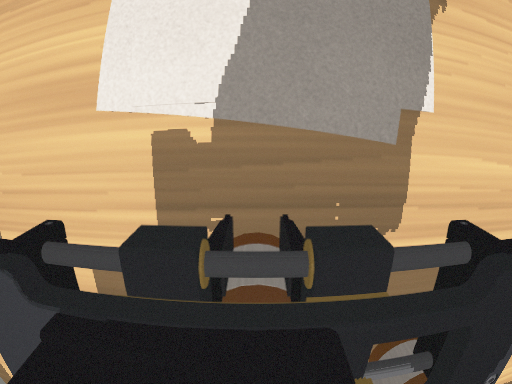

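```bash
python3 -m creep '[[0,0.3,0,0,0,0,0.4],[0,0.7,0,0,0,0,0.4],[0,0.8,0,0,0,0,0.4],[0,0.8,0,0,0,0,0.4],[-0.5,0.2,0,0,0,0,0.4],[-0.9,0,0,0,0,0,0.4],[-1,0,0,0,0,0,0.4],[-1,0,0,0,0,0,0.4]]'
python3 -m creep '[[-1,0,0,0,0,-1,0.4],[-0.5,0,0,0,0,-1,0.4],[0,0,0,0,0,-1,0.4],[0,0,0,0,0,0,0.4]]'
cat >> h.py <<'E'
def fax():
    s,Rm,g=st(); q=s['joints'];a=q[1]+q[2]
    f=np.array([np.sin(a)*np.cos(q[0]),np.sin(a)*np.sin(q[0]),np.cos(a)])
    print('f tool',np.round(Rm.T@f,3),'ux',np.round(Rm[:,0],3),'uy',np.round(Rm[:,1],3),'uz',np.round(Rm[:,2],3),'tip',np.round(s['position']+.19*Rm[:,0],3))
E
python3 -c "
from h import *
fax(); save('top','t8.png')"
```

```text
clock: 18.25
position: [0.4291, -0.0099, 0.3158]
orientation: [-0.5, 0.5, 0.5, 0.5]
ft_force: [0.7, -0.2, -0.2]
width: 0.0286
clock: 18.65
position: [0.4276, -0.0098, 0.3601]
orientation: [-0.562, 0.43, 0.429, 0.562]
ft_force: [-1.1, -0.3, -0.4]
width: 0.0286
t18.65 tcp [ 0.4276 -0.0098  0.3601] grip [ 0.4724 -0.0099  0.1948] w0.0286 F [-1.1 -0.3 -0.4] q [-0.19  0.25  2.12  0.1   0.51 -1.84]
f tool [ 0.873 -0.47  -0.128] ux [ 0.262 -0.001 -0.965] uy [-0.965  0.001 -0.262] uz [ 0.001  1.    -0.001] tip [ 0.477 -0.01   0.177]
```

View pics/t8.png

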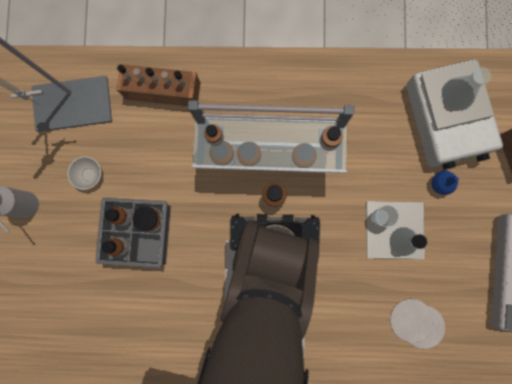

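```bash
python3 -m creep '[[0,0,0,0.96,-0.52,-0.14,0.4],[0,0,0,0.96,-0.52,-0.14,0.4],[0,0,0,0.96,-0.52,-0.14,0.4],[0,0,0,0.96,-0.52,-0.14,0.4],[0,0,0,0.96,-0.52,-0.14,0.4],[0,0,0,0.96,-0.52,-0.14,0.4],[0,0,0,0.96,-0.52,-0.14,0.4],[0,0,0,0.96,-0.52,-0.14,0.4]]'
python3 -c "
from h import *
fax()"
```

```text
clock: 19.5
position: [0.4284, -0.0098, 0.3591]
orientation: [-0.278, 0.414, 0.331, 0.801]
ft_force: [-0.3, 0.4, -0.5]
width: 0.0283
t19.50 tcp [ 0.4284 -0.0098  0.3591] grip [0.5033 0.0416 0.2139] w0.0283 F [-0.3  0.4 -0.5] q [-0.26  0.26  2.16  0.92  0.53 -1.96]
f tool [ 0.865 -0.465 -0.188] ux [ 0.437  0.3   -0.848] uy [-0.761  0.625 -0.171] uz [0.479 0.72  0.502] tip [0.512 0.047 0.198]
```

j4 goes 0.10→0.92 as planned; continue round.

```bash
python3 -m creep '[[0,0,0,0.95,-0.51,-0.2,0.4],[0,0,0,0.95,-0.51,-0.2,0.4],[0,0,0,0.95,-0.51,-0.2,0.4],[0,0,0,0.95,-0.51,-0.2,0.4],[0,0,0,0.95,-0.51,-0.2,0.4],[0,0,0,0.95,-0.51,-0.2,0.4],[0,0,0,0.95,-0.51,-0.2,0.4],[0,0,0,0.95,-0.51,-0.2,0.4]]'
python3 -c "
from h import *
fax()"
```

```text
clock: 20.3
position: [0.4285, -0.0098, 0.3592]
orientation: [0.03, 0.332, 0.167, 0.928]
ft_force: [0.9, 0.8, 1.0]
width: 0.0284
t20.30 tcp [ 0.4285 -0.0098  0.3592] grip [0.5524 0.0468 0.2552] w0.0284 F [0.9 0.8 1. ] q [-0.28  0.26  2.23  1.8   0.56 -2.1 ]
f tool [ 0.848 -0.456 -0.268] ux [ 0.723  0.33  -0.607] uy [-0.29   0.942  0.167] uz [0.627 0.056 0.777] tip [0.566 0.053 0.244]
```

```bash
python3 -m creep '[[0,0,0,0.93,-0.5,-0.29,0.4],[0,0,0,0.93,-0.5,-0.29,0.4],[0,0,0,0.93,-0.5,-0.29,0.4],[0,0,0,0.93,-0.5,-0.29,0.4],[0,0,0,0.93,-0.5,-0.29,0.4],[0,0,0,0.93,-0.5,-0.29,0.4],[0,0,0,0.93,-0.5,-0.29,0.4],[0,0,0,0.93,-0.5,-0.29,0.4]]'
python3 -c "
from h import *
fax()"
```

```text
clock: 21.1
position: [0.4286, -0.0098, 0.3592]
orientation: [0.317, 0.206, -0.047, 0.925]
ft_force: [-0.3, -0.6, -0.4]
width: 0.0285
t21.10 tcp [ 0.4286 -0.0098  0.3592] grip [ 0.5847 -0.0024  0.289 ] w0.0285 F [-0.3 -0.6 -0.4] q [-0.22  0.28  2.29  2.7   0.61 -2.21]
f tool [ 0.822 -0.456 -0.34 ] ux [ 0.911  0.043 -0.41 ] uy [0.217 0.795 0.567] uz [ 0.35  -0.605  0.715] tip [ 0.602 -0.002  0.281]
```

```bash
R='[[0,0,0,1,0,0,0.4],[0,0,0,1,0,0,0.4],[0,0,0,1,0,0,0.4],[0,0,0,1,0,0,0.4],[0,0,0,1,0,0,0.4],[0,0,0,1,0,0,0.4],[0,0,0,1,0,0,0.4],[0,0,0,1,0,0,0.4]]' >/dev/null; python3 -m creep '[[0,0,0,1,0,0,0.4],[0,0,0,1,0,0,0.4],[0,0,0,1,0,0,0.4],[0,0,0,1,0,0,0.4],[0,0,0,1,0,0,0.4],[0,0,0,1,0,0,0.4],[0,0,0,1,0,0,0.4],[0,0,0,1,0,0,0.4]]'
python3 -m creep '[[0,0,0,1,0,0,0.4],[0,0,0,1,0,0,0.4],[0,0,0,1,0,0,0.4],[0,0,0,1,0,0,0.4],[0,0,0,1,0,0,0.4],[0,0,0,1,0,0,0.4],[0,0,0,1,0,0,0.4],[0,0,0,1,0,0,0.4]]'
python3 -c "
from h import *
fax()"
```

```text
clock: 21.9
position: [0.4286, -0.0098, 0.3593]
orientation: [0.614, 0.178, -0.114, 0.76]
ft_force: [0.5, 0.8, -0.3]
width: 0.0283
clock: 22.7
position: [0.4286, -0.0098, 0.3593]
orientation: [0.837, 0.128, -0.168, 0.504]
ft_force: [-0.1, 0.7, -0.0]
width: 0.0286
t22.70 tcp [ 0.4286 -0.0098  0.3593] grip [ 0.5846 -0.0021  0.2889] w0.0286 F [-0.1  0.7 -0. ] q [-0.23  0.28  2.29  2.69  0.61 -0.81]
f tool [ 0.822 -0.413  0.392] ux [ 0.911  0.045 -0.411] uy [ 0.384 -0.458  0.801] uz [-0.152 -0.888 -0.435] tip [ 0.602 -0.001  0.281]
```

```bash
python3 -m creep '[[0,0,0,1,0,0,0.4],[0,0,0,1,0,0,0.4],[0,0,0,1,0,0,0.4],[0,0,0,1,0,0,0.4],[0,0,0,1,0,0,0.4],[0,0,0,1,0,0,0.4],[0,0,0,1,0,0,0.4],[0,0,0,1,0,0,0.4]]'
python3 -m creep '[[0,0,0,1,0,0,0.4],[0,0,0,1,0,0,0.4],[0,0,0,1,0,0,0.4],[0,0,0,1,0,0,0.4],[0,0,0,1,0,0,0.4],[0,0,0,1,0,0,0.4],[0,0,0,1,0,0,0.4],[0,0,0,1,0,0,0.4]]'
python3 -m creep '[[0,0,0,1,0,0,0.4],[0,0,0,1,0,0,0.4],[0,0,0,1,0,0,0.4],[0,0,0,1,0,0,0.4],[0,0,0,1,0,0,0.4],[0,0,0,1,0,0,0.4],[0,0,0,1,0,0,0.4],[0,0,0,1,0,0,0.4]]'
python3 -m creep '[[0,0,0,1,0,0,0.4],[0,0,0,1,0,0,0.4],[0,0,0,1,0,0,0.4],[0,0,0,1,0,0,0.4],[0,0,0,1,0,0,0.4],[0,0,0,1,0,0,0.4],[0,0,0,0.4,0,0,0.4],[0,0,0,0,0,0,0.4]]'
python3 - <<'E'
from h import *
fax()
t=np.radians(42);Rt=np.column_stack([[np.sin(t),0,-np.cos(t)],[-np.cos(t),0,-np.sin(t)],[0,1,0]])
go([.49,-.0105,.1],Rt)
E
```

```text
clock: 23.5
position: [0.4286, -0.0098, 0.3593]
orientation: [0.959, 0.063, -0.202, 0.188]
ft_force: [0.8, 1.0, 0.6]
width: 0.0283
clock: 24.3
position: [0.4286, -0.0098, 0.3593]
orientation: [0.966, -0.01, -0.211, -0.152]
ft_force: [-0.1, 0.1, -0.4]
width: 0.0286
clock: 25.1
position: [0.4286, -0.0098, 0.3593]
orientation: [0.855, -0.081, -0.195, -0.473]
ft_force: [0.3, -0.6, 0.6]
width: 0.0285
clock: 25.9
position: [0.4286, -0.0098, 0.3593]
orientation: [0.693, -0.132, -0.165, -0.689]
ft_force: [1.0, 0.1, 0.2]
width: 0.0286
t25.90 tcp [ 0.4286 -0.0098  0.3593] grip [ 0.5846 -0.0021  0.2889] w0.0286 F [1.  0.1 0.2] q [-0.23  0.28  2.29  2.69  0.6   1.84]
f tool [ 0.823  0.549 -0.15 ] ux [ 0.911  0.045 -0.411] uy [-0.411 -0.015 -0.912] uz [-0.047  0.999  0.005] tip [ 0.602 -0.001  0.281]
t25.90 tcp [ 0.4286 -0.0098  0.3593] grip [ 0.5846 -0.0021  0.2889] w0.0286 F [1.  0.1 0.2] q [-0.23  0.28  2.29  2.69  0.6   1.84]
shift units [0.19 4.74 0.04] turn units [0.28 0.47 4.75]
```

```bash
python3 -m creep '[[-0.6,0.27,0.03,0.28,0.47,0,0.4],[-0.67,0.3,0.03,0,0,0,0.4],[-0.6,0.27,0.03,0,0,0,0.4],[0,0,0,0,0,0,0.4]]'
python3 - <<'E'
from h import *
fax()
t=np.radians(42);Rt=np.column_stack([[np.sin(t),0,-np.cos(t)],[-np.cos(t),0,-np.sin(t)],[0,1,0]])
go([.478,-.0105,.1],Rt)
E
```

```text
clock: 26.3
position: [0.3654, -0.0078, 0.3595]
orientation: [-0.688, 0.149, 0.15, 0.694]
ft_force: [0.3, 0.3, -0.7]
width: 0.0286
t26.30 tcp [ 0.3654 -0.0078  0.3595] grip [ 0.5215 -0.0072  0.2889] w0.0286 F [ 0.3  0.3 -0.7] q [-0.26  0.2   2.42  2.75  0.65  1.79]
f tool [ 0.794  0.593 -0.133] ux [ 0.911  0.003 -0.412] uy [-0.412  0.008 -0.911] uz [0.    1.    0.008] tip [ 0.539 -0.007  0.281]
t26.30 tcp [ 0.3654 -0.0078  0.3595] grip [ 0.5215 -0.0072  0.2889] w0.0286 F [ 0.3  0.3 -0.7] q [-0.26  0.2   2.42  2.75  0.65  1.79]
shift units [ 1.75  4.04 -0.13] turn units [-0.08  0.06  4.73]
```

```bash
python3 -m creep '[[0.3,0.67,-0.02,0,0,0.8,0.4],[0.34,0.64,-0.02,0,0,0.8,0.4],[0.39,0.62,-0.02,0,0,0.8,0.4],[0.43,0.59,-0.02,0,0,0.8,0.4],[0,0,0,0,0,0,0.4]]'
python3 -c "
from h import *
fax()"
```

```text
clock: 26.8
position: [0.3675, -0.0099, 0.2703]
orientation: [-0.66, 0.244, 0.246, 0.666]
ft_force: [-0.5, -0.9, -0.4]
width: 0.0288
t26.80 tcp [ 0.3675 -0.0099  0.2703] grip [ 0.4977 -0.0089  0.159 ] w0.0288 F [-0.5 -0.9 -0.4] q [-0.25  0.42  2.47  2.8   0.63  1.69]
f tool [ 0.81   0.582 -0.07 ] ux [ 0.76   0.006 -0.65 ] uy [-0.65   0.007 -0.76 ] uz [0.    1.    0.009] tip [ 0.512 -0.009  0.147]
```

```bash
python3 -m creep '[[0.43,0.59,0,0,0,0.8,0.4],[0.5,0.54,0,0,0,0.6,0.4],[0,0,0,0,0,0,0.4]]'
python3 - <<'E'
from h import *
fax()
s=env.get_state();d=save('wrist','w9.png');d=save('top','t9.png');d=save('side','s9.png')
E
```

```text
clock: 27.1
position: [0.3651, -0.0094, 0.2273]
orientation: [-0.644, 0.283, 0.285, 0.651]
ft_force: [0.0, -0.0, -0.2]
width: 0.0286
t27.10 tcp [ 0.3651 -0.0094  0.2273] grip [ 0.4812 -0.0083  0.1013] w0.0286 F [ 0.  -0.  -0.2] q [-0.25  0.54  2.49  2.85  0.64  1.63]
f tool [ 0.803  0.595 -0.036] ux [ 0.677  0.006 -0.736] uy [-0.736  0.007 -0.677] uz [0.001 1.    0.009] tip [ 0.494 -0.008  0.088]
```

View pics/w9.png

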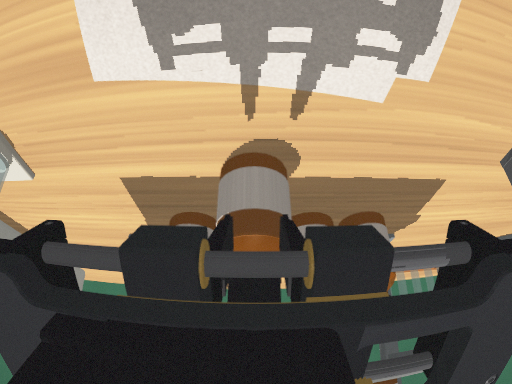

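View pics/t9.png

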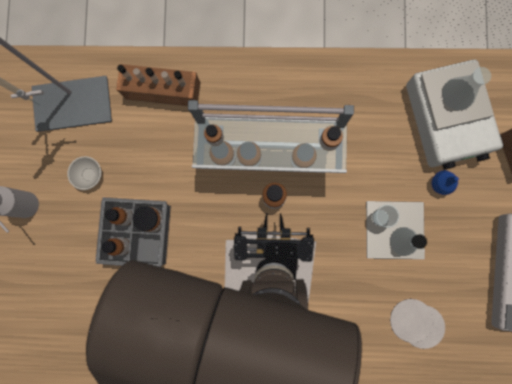

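View pics/s9.png

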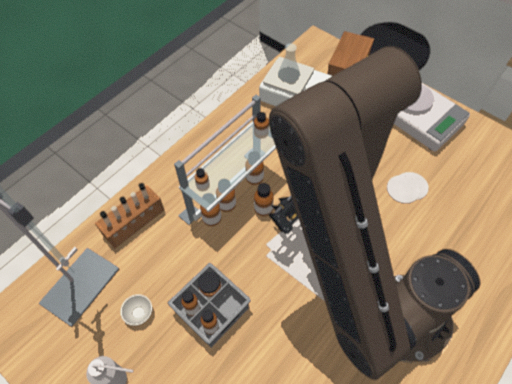

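```bash
python3 - <<'E'
import cv2
a=cv2.imread('pics/w9.png')[135:260,140:400];cv2.imwrite('pics/w9z.png',cv2.resize(a,None,fx=3,fy=3,interpolation=cv2.INTER_CUBIC))
a=cv2.imread('pics/t9.png')[125:225,195:345];cv2.imwrite('pics/t9z.png',cv2.resize(a,None,fx=5,fy=5,interpolation=cv2.INTER_CUBIC))
E
```

```text
(no output)
```

View pics/w9z.png

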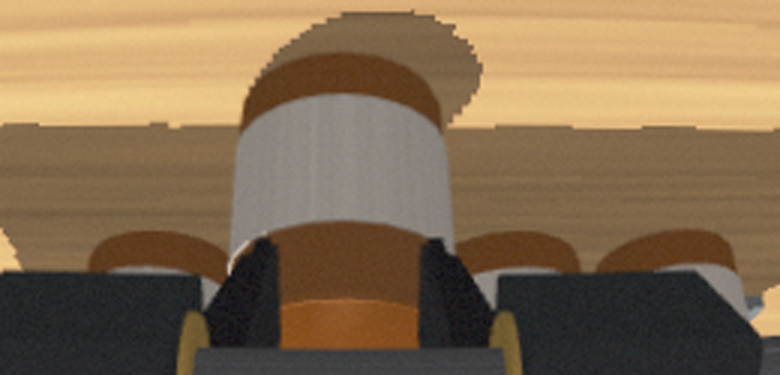

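View pics/t9z.png

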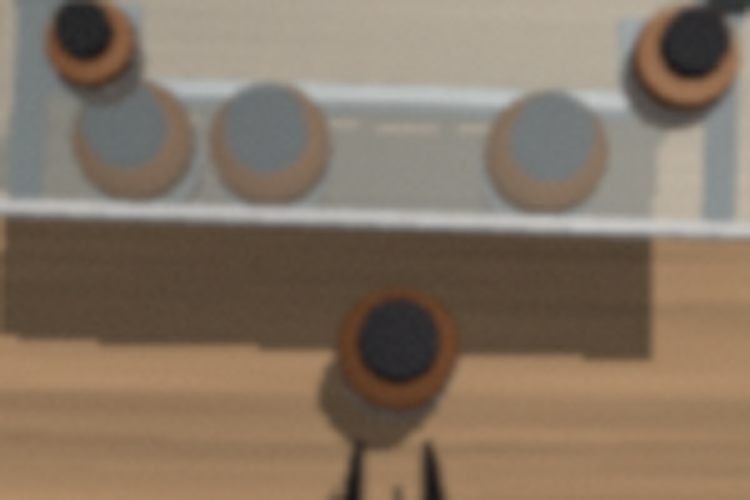

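```bash
python3 - <<'E'
from h import *
import pickle
d=pickle.load(open('top0.pkl','rb'))
c=lambda x,y:(x/5+195-.4,y/5+125-.4)
P={}
for n,p in(('r1',(546.5,154)),('r2',(270,146)),('r3',(134.5,140)),('b',(399,350))): P[n]=onz(d,*c(*p),.078); print(n,P[n])
for x in((10,208),(740,231)):print('front',onz(d,*c(*x),.185))
for x in((205,93),(600,103)):print('rail?',onz(d,*c(*x),.03))
m=(P['r1']+P['r2'])/2; print('gap',m,np.linalg.norm(P['r1']-P['r2']))
s=env.get_state();w=env.get_image('wrist')
g=lambda x,y:(x/3+140-.3,y/3+135-.3)
for n,p in(('bottle front base',(343,53)),('r1',(157,231)),('r2',(515,231)),('r3',(670,230))):print('wrist',n,wonz(w,s,*g(*p),0))
E
```

```text
r1 [ 0.6485836  -0.08348752  0.078     ]
r2 [0.65073155 0.05616503 0.078     ]
r3 [0.65285741 0.12493707 0.078     ]
b [ 0.5480267  -0.01062118  0.078     ]
front [0.59945307 0.16914421 0.185     ]
front [ 0.59372945 -0.16345223  0.185     ]
rail? [0.68805498 0.09360538 0.03      ]
rail? [ 0.68549439 -0.1149621   0.03      ]
gap [ 0.64965758 -0.01366125  0.078     ] 0.13966906369643164
wrist bottle front base [ 0.52525578 -0.01044704  0.        ]
wrist r1 [ 0.62972512 -0.08415263  0.        ]
wrist r2 [0.63182368 0.05644489 0.        ]
wrist r3 [0.63367106 0.1222964  0.        ]
```

```bash
python3 -m creep '[[0.42,0.38,-0.03,0,0,0,0.4],[0.42,0.38,-0.03,0,0,0,0.4],[0.42,0.38,-0.03,0,0,0,0.4],[0.3,0.28,-0.03,0,0,0,0.4],[0,0,0,0,0,0,0.4]]'
python3 -c "
from h import *
fax()"
```

```text
clock: 27.8
position: [0.3652, -0.0125, 0.1646]
orientation: [-0.645, 0.283, 0.284, 0.651]
ft_force: [0.1, -0.2, 0.6]
width: 0.0286
t27.80 tcp [ 0.3652 -0.0125  0.1646] grip [ 0.4814 -0.0115  0.0388] w0.0286 F [ 0.1 -0.2  0.6] q [-0.26  0.75  2.52  2.91  0.87  1.54]
f tool [0.642 0.766 0.024] ux [ 0.679  0.006 -0.735] uy [-0.735  0.007 -0.679] uz [0.001 1.    0.009] tip [ 0.494 -0.011  0.025]
```

```bash
python3 -m creep '[[0.12,0.11,0,0,0,0,0.4],[0.2,-0.22,0,0,0,0,0.4],[0.14,-0.15,0,0,0,0,0.4],[0.14,-0.15,0,0,0,0,0.4],[0.14,-0.15,0,0,0,0,0.4],[0.14,-0.15,0,0,0,0,0.4],[0.14,-0.15,-0.01,0,0,0,0.4],[0,0,0,0,0,0,0.4]]'
python3 - <<'E'
from h import *
fax(); save('wrist','w10.png');
E
```

```text
clock: 28.6
position: [0.4054, -0.0127, 0.16]
orientation: [-0.645, 0.282, 0.284, 0.651]
ft_force: [0.6, 1.0, -0.2]
width: 0.0284
t28.60 tcp [ 0.4054 -0.0127  0.16  ] grip [ 0.5217 -0.0117  0.0343] w0.0284 F [ 0.6  1.  -0.2] q [-0.23  0.74  2.42  2.91  0.77  1.58]
f tool [ 0.72   0.694 -0.004] ux [ 0.679  0.006 -0.734] uy [-0.734  0.006 -0.679] uz [0.001 1.    0.008] tip [ 0.534 -0.012  0.021]
```

View pics/w10.png

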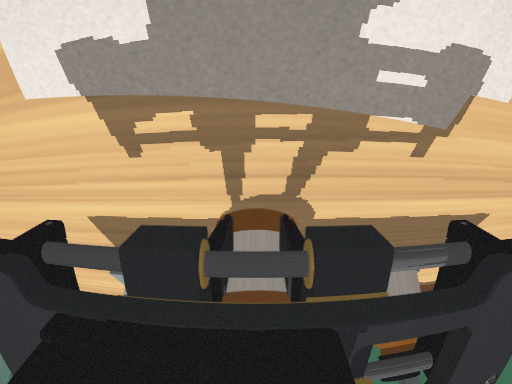

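```bash
python3 -m creep '[[0.14,-0.15,-0.01,0,0,0,0.4],[0.14,-0.15,-0.01,0,0,0,0.4],[0.14,-0.15,-0.01,0,0,0,0.4],[0.14,-0.15,-0.01,0,0,0,0.4]]'
python3 -m creep '[[0.14,-0.15,-0.01,0,0,0,0.4],[0.14,-0.15,-0.01,0,0,0,0.4],[0.14,-0.15,-0.01,0,0,0,0.4],[0,0,0,0,0,0,0.4]]'
python3 - <<'E'
from h import *
fax(); save('wrist','w11.png');
d=save('top','t11.png')
a=cv2.imread('pics/t11.png')[105:245,195:345];cv2.imwrite('pics/t11z.png',cv2.resize(a,None,fx=4,fy=4,interpolation=cv2.INTER_CUBIC))
E
```

```text
clock: 29.05
position: [0.4298, -0.0139, 0.1597]
orientation: [-0.645, 0.283, 0.285, 0.651]
ft_force: [-2.2, 0.8, 1.1]
width: 0.0289
clock: 29.45
position: [0.4485, -0.0149, 0.1597]
orientation: [-0.645, 0.282, 0.284, 0.651]
ft_force: [-0.0, -0.1, -0.1]
width: 0.0285
t29.45 tcp [ 0.4485 -0.0149  0.1597] grip [ 0.5648 -0.0139  0.034 ] w0.0285 F [-0.  -0.1 -0.1] q [-0.21  0.73  2.32  2.9   0.66  1.62]
f tool [ 0.792  0.609 -0.028] ux [ 0.679  0.006 -0.734] uy [-0.734  0.006 -0.679] uz [0.001 1.    0.009] tip [ 0.578 -0.014  0.02 ]
```

View pics/t11z.png

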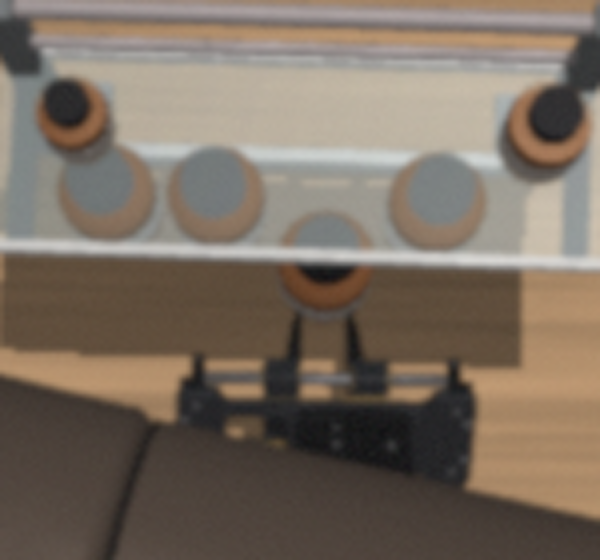

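View pics/w11.png

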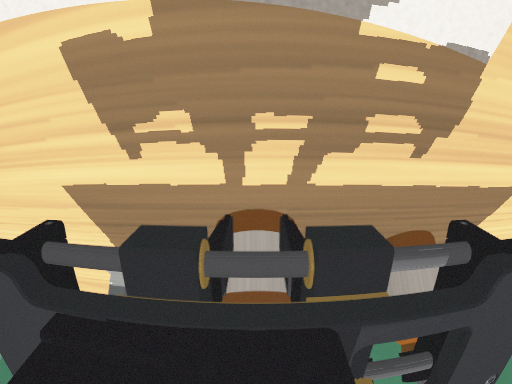

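```bash
python3 -m creep '[[0.14,-0.15,-0.005,0,0,0,0.4],[0.14,-0.15,0,0,0,0,0.4],[0.14,-0.15,-0.005,0,0,0,0.4],[0.14,-0.15,0,0,0,0,0.4],[0.1,-0.11,0,0,0,0,0.4]]'
python3 -m creep '[[0.05,-0.055,0,0,0,0,0.4],[0.05,-0.055,0,0,0,0,0.4]]'
python3 - <<'E'
from h import *
fax(); 
d=save('top','t12.png');save('side','s12.png')
a=cv2.imread('pics/t12.png')[105:245,195:345];cv2.imwrite('pics/t12z.png',cv2.resize(a,None,fx=4,fy=4,interpolation=cv2.INTER_CUBIC))
E
```

```text
clock: 30.05
position: [0.4774, -0.0151, 0.1595]
orientation: [-0.645, 0.283, 0.284, 0.651]
ft_force: [-1.2, 0.4, 0.1]
width: 0.0285
clock: 30.25
position: [0.4813, -0.0151, 0.1595]
orientation: [-0.645, 0.283, 0.285, 0.651]
ft_force: [-2.4, -0.0, -0.3]
width: 0.0293
t30.25 tcp [ 0.4813 -0.0151  0.1595] grip [ 0.5974 -0.0141  0.0336] w0.0293 F [-2.4 -0.  -0.3] q [-0.19  0.74  2.24  2.89  0.58  1.65]
f tool [ 0.837  0.545 -0.041] ux [ 0.678  0.006 -0.735] uy [-0.735  0.007 -0.678] uz [0.001 1.    0.009] tip [ 0.61  -0.014  0.02 ]
```

View pics/t12z.png

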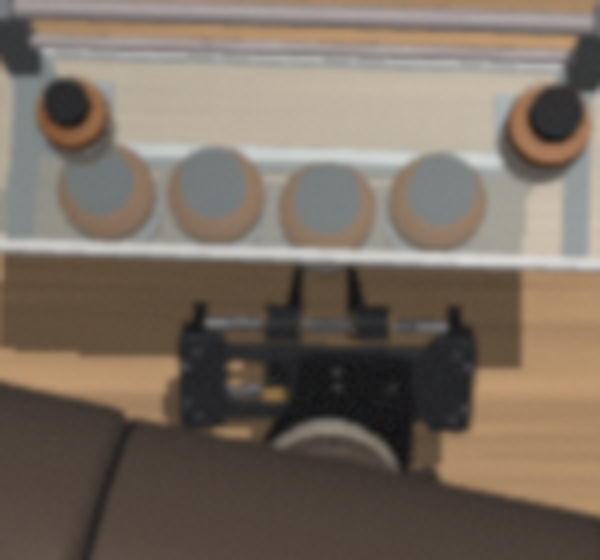

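```bash
python3 -m creep '[[0.05,-0.055,0,0,0,0,0.4],[0.05,-0.055,0,0,0,0,0.4]]'
python3 -m creep '[[0.03,-0.035,0,0,0,0,0.4]]'
python3 -m creep '[[0.03,-0.035,0,0,0,0,0.4]]'
```

```text
clock: 30.55
position: [0.4857, -0.0151, 0.1596]
orientation: [-0.645, 0.283, 0.285, 0.651]
ft_force: [-0.9, 0.1, 0.4]
width: 0.0285
clock: 30.65
position: [0.4872, -0.0152, 0.1597]
orientation: [-0.645, 0.283, 0.285, 0.651]
ft_force: [-0.9, 0.4, -1.0]
width: 0.0286
clock: 30.75
position: [0.4885, -0.0151, 0.1597]
orientation: [-0.645, 0.283, 0.285, 0.651]
ft_force: [-0.5, 0.8, -0.5]
width: 0.0286
```

```bash
python3 -m creep '[[0.03,-0.035,0,0,0,0,0.4]]' | grep -E "pos|ft"
python3 -m creep '[[0.02,-0.022,0,0,0,0,0.4]]'| grep -E "pos|ft"
python3 -m creep '[[0.02,-0.022,0,0,0,0,0.4]]'| grep -E "pos|ft"
```

```text
position: [0.4899, -0.0151, 0.1597]
ft_force: [-2.1, 0.0, -1.8]
position: [0.4907, -0.0151, 0.1597]
ft_force: [-3.5, 0.1, -0.1]
position: [0.4912, -0.0151, 0.1596]
ft_force: [-7.0, -0.5, 0.9]
```

```bash
python3 -m creep '[[0.02,-0.022,0,0,0,0,0.4]]'| grep -E "pos|ft"
python3 -m creep '[[0,0,0,0,0,0,0.4]]'| grep -E "pos|ft"
python3 - <<'E'
from h import *
fax(); 
d=save('top','t13.png')
a=cv2.imread('pics/t13.png')[105:245,195:345];cv2.imwrite('pics/t13z.png',cv2.resize(a,None,fx=4,fy=4,interpolation=cv2.INTER_CUBIC))
E
```

```text
position: [0.4917, -0.015, 0.1596]
ft_force: [-12.7, -1.4, 3.3]
position: [0.4916, -0.015, 0.1596]
ft_force: [-8.8, -0.4, 3.2]
t31.25 tcp [ 0.4916 -0.015   0.1596] grip [ 0.6074 -0.014   0.0334] w0.0286 F [-8.8 -0.4  3.2] q [-0.19  0.74  2.21  2.89  0.55  1.66]
f tool [ 0.851  0.523 -0.045] ux [ 0.676  0.006 -0.737] uy [-0.737  0.007 -0.676] uz [0.001 1.    0.009] tip [ 0.62  -0.014  0.02 ]
```

View pics/t13z.png

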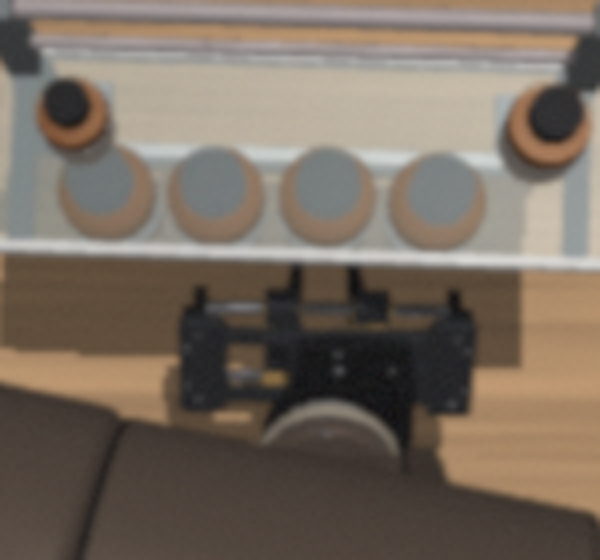

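```bash
python3 -m creep '[[-0.03,0.035,0,0,0,0,0.4],[-0.05,0.055,0,0,0,0,0.4],[-0.15,0.16,0,0,0,0,0.4],[-0.4,0.43,0,0,0,0,0.4],[-0.6,0.65,0,0,0,0,0.4],[-0.6,0.65,0,0,0,0,0.4],[-0.5,0.54,0,0,0,0,0.4],[0,0,0,0,0,0,0.4]]'
python3 - <<'E'
from h import *
fax(); 
d=save('top','t14.png');save('side','s14.png')
a=cv2.imread('pics/t14.png')[105:245,195:345];cv2.imwrite('pics/t14z.png',cv2.resize(a,None,fx=4,fy=4,interpolation=cv2.INTER_CUBIC))
a=cv2.imread('pics/s14.png');cv2.imwrite('pics/s14z.png',cv2.resize(a[80:350,140:400],None,fx=2.2,fy=2.2,interpolation=cv2.INTER_CUBIC))
A=cv2.imread('pics/t14.png').astype(int);B=cv2.imread('pics/top0.png').astype(int)
D=np.abs(A-B).sum(2); print('row area diff',D[140:168,205:262].mean(),D[140:168,290:320].mean(),'crate cells other',D[200:268,95:130].mean(),'tile',D[200:262,365:428].mean())
E
```

```text
clock: 32.1
position: [0.3875, -0.0149, 0.16]
orientation: [-0.644, 0.284, 0.285, 0.651]
ft_force: [0.6, 0.0, -0.7]
width: 0.0289
t32.10 tcp [ 0.3875 -0.0149  0.16  ] grip [ 0.5034 -0.0139  0.0338] w0.0289 F [ 0.6  0.  -0.7] q [-0.25  0.75  2.47  2.91  0.81  1.56]
f tool [0.687 0.727 0.008] ux [ 0.676  0.006 -0.737] uy [-0.737  0.008 -0.676] uz [0.002 1.    0.009] tip [ 0.516 -0.014  0.02 ]
row area diff 79.29072681704261 86.57619047619048 crate cells other 48.26974789915966 tile 92.16461853558627
```

View pics/t14z.png

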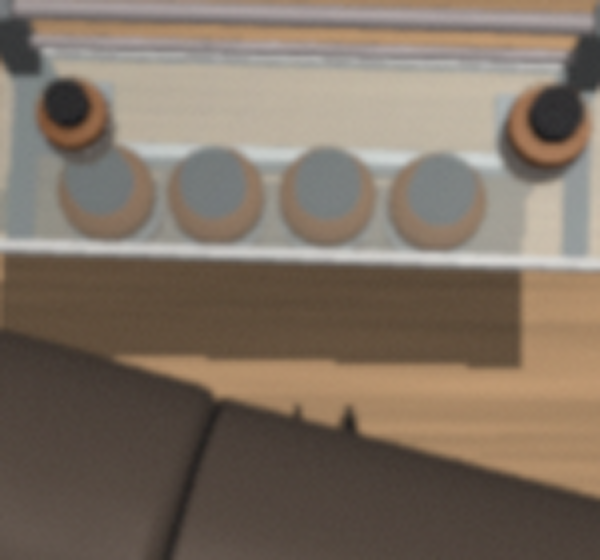

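View pics/s14z.png

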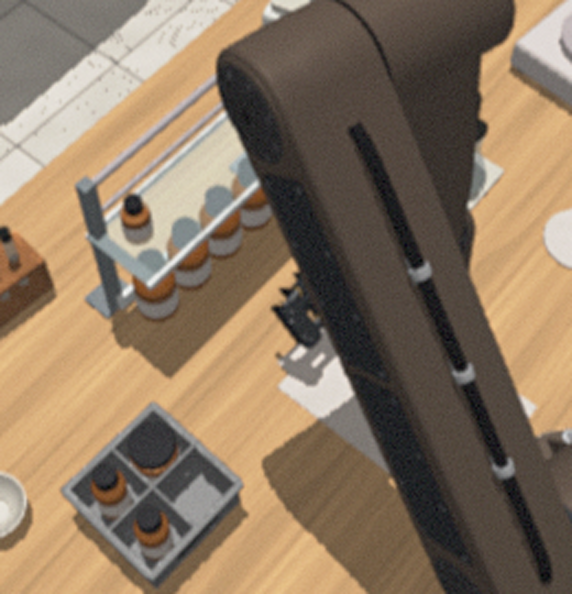

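View pics/t14.png

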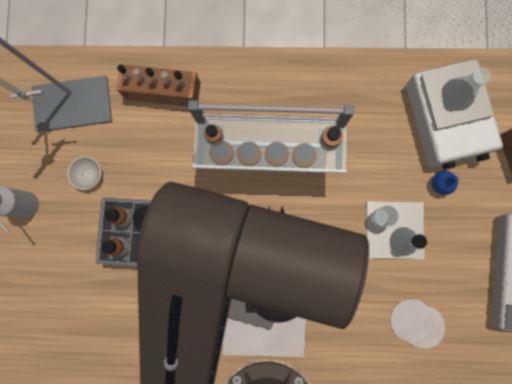

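```bash
python3 - <<'E'
from h import *
A=cv2.imread('pics/t14.png',0);B=cv2.imread('pics/top0.png',0)
for n,(x0,x1,y0,y1) in dict(r3=(208,235,138,168),r2=(236,262,138,168),r1=(290,318,138,168),slims=(98,132,203,265),tile=(362,432,198,262)).items():
    t=B[y0:y1,x0:x1]; r=cv2.matchTemplate(A[y0-6:y1+6,x0-6:x1+6],t,cv2.TM_CCOEFF_NORMED); _,v,_,p=cv2.minMaxLoc(r); print(n,round(v,3),'shift px',p[0]-6,p[1]-6)
import pickle
d=pickle.load(open('top0.pkl','rb'));c=lambda x,y:(x/4+195-.4,y/4+105-.4)
P=[onz(d,*c(*p),.078) for p in((437.5,201.5),(327.5,196.5),(217,195))]
print(np.round(P,4),np.linalg.norm(P[0]-P[1]),np.linalg.norm(P[1]-P[2]))
env.sign_off(); print('signed')
E
```

```text
r3 0.999 shift px 0 0
r2 0.999 shift px 0 0
r1 0.999 shift px 0 0
slims 0.993 shift px 0 0
tile 0.925 shift px 1 0
[[ 0.6497 -0.0837  0.078 ]
 [ 0.6519 -0.0143  0.078 ]
 [ 0.6519  0.0556  0.078 ]] 0.06940151729032133 0.06985699080350198
the job is handed in; nothing more can be done
signed
```

The bottle is in the gap, standing against the back rail, and the job was handed in after about 32 s of the 64 s allowed. No verdict was reported.

**What I did:**
- I gripped the bottle by its cap and lifted it out of the crate. I stood it on the bench about 15 cm in front of the shelf position, let go, and backed off.
- I pushed it partway with the fingers upright. Then I re-posed the wrist so the tool tilted about 43° forward and fitted under the shelf.
- I slid it in with the tips low, at about 20 mm. I stopped when the push force rose from about 1–3 N to a 13 N peak (9 N held), which I took as the rail. Then I backed the tool off.

**Last checks, from the top view:**
- The bottle's axis is in line with its neighbours, 69.4 mm from row1 and 69.9 mm from row2 (the limit is 85 mm).
- Image matching found no shift of row1, row2, row3 or the slim bottles.

**Less certain:**
- The flask and beaker tile matched more weakly (0.925) and gave a 1-pixel shift, about 2.5 mm. That may be lighting or shadow, and it is well under the 20 mm limit.
- The arm partly hid the jar in the last top view. It still showed standing in its cell in the side view, but I did not measure it.
- Rail contact comes from the force rise and the alignment with the row. I did not see the contact itself.
- Wrist and top estimates of the bottle's x position disagreed by about 8 mm before the push, so I relied on the force rather than an absolute position.

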